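# Garlic from the drawer behind the pepper mill

## Robot

A 7-joint arm with a two-finger parallel gripper is mounted at the origin on a cart in front of the work surface, level with it; the furniture and walls round the work are solid. World frame = base frame: x ahead of the robot, y to its left, z up, the work surface at z = 0. Lengths are in m, angles in rad, forces in N, time in s.
With the tool pointing down it reaches from about 0.375 to 0.925 m from the base axis. Payload 3.1 kg.
Tool frame: the origin (TCP) lies midway between the tips of the shut fingers; the grasp point (between the pads) lies 19 mm behind it; z points along the fingers, y is the line along which they close (so a half turn about z gives the same grasp; the last joint's range is limited). The gripper opens to 85 mm and grips with 20 to 120 N. Pads are 22 mm wide; open, the fingers measure 114 mm over their backs; the gripper's body (76 mm by 85 mm) begins 54 mm behind the grasp point. The pads swing forward as they close: fully open they stand 13 mm farther back than shut.
Start: joints at [-1.341, 0.383, 0.044, 1.598, -0.018, 1.161, -0.05], TCP at [0.209, 0.615, 0.231] pointing down, gripper open.
Joint ranges: [-2.61, 2.61], [-0.41, 2.15], [-1.48, 1.57], [0, 2.5], [-1.57, 4.71], [0.05, 1.97], [-2.85, 2.85]. Speed limits (rad/s): [2.79, 2.79, 3.14, 3.14, 3.14, 3.14, 3.14].

## Interface

Orientations are given as a unit quaternion [w, x, y, z].
In Python, from station import * gives the robot as it stands. The module is installed in compiled form; this text tells all that it offers.
- The arm moves only by the tool carry_out, never from a script. Its argument "rows" is a list of rows, each an object with "xyz": the shift along the tool's x, y, z as a fraction of full scale, a list of three; "rotation": the turn, a rotation vector about the tool's x, y, z as a fraction of full scale, a list of three; "gripper": the opening, from 0 (shut) to 1 (fully open). A call has 1 to 10 rows; each row shifts and turns the commanded pose from where the row before left it, along the tool's axes as they then stand; what a row does not reach is not made up. Full scale, the value 1, is 0.03 m for a shift and 0.08 rad for a turn. A row lasts 1/12 s, in which the tool goes at most 41.7 mm and 7.16 degrees, less where a joint would pass 70% of its speed; a pose out of reach is approached as far as the arm can. A call with a number of a shift or a turn outside -1 to 1 is refused whole. A call with a gripper value outside its range is refused whole. The fingers move at their own pace and stop on an object; the grip force is fixed at half the most. Time passes only in rows, so rows that do not move let the fingers close. It gives the time, the measured TCP pose, the force, the opening and the grip force at its end, in the units of the state.
- read_state(): the state, without advancing time (a new reading comes with each control period).
- camera(name): name is "scene" or "side" or "wrist"; returns a dict with "image" (480x640x3 uint8, blue, green, red), "fov_y" (degrees; the focal length in pixels is half the picture's height over the tangent of half this angle, whatever the lens; pixels are square), "cx", "cy" (the principal point, pixels), "rvec" (rotation vector, rad) and "tvec" (3), from world to camera coordinates, as OpenCV has them. Camera axes: x right, y down, z forward; pixel columns grow to the right and rows downward; lengths in m; the calibration is good to about 2 mm. A picture is of the moment at which its call begins. There is no depth.
- job_done(): hands the job in; it is judged then, once.
The state is a dict: "time_s": time; "joint_positions": joint angles; "joint_vel": joint speeds; "tau": joint torques, N m; "tcp_pos": TCP position; "orientation": TCP orientation; "ft_force": force on the tool from outside, world axes, zero at the start; "ft_torque": the same for the moment, N m; "grip_width": opening from 0.0 (shut) to 1.0 (fully open); "grasp_force": force on a finger pad.
Only numpy, scipy, OpenCV 4.12 (cv2) and the standard library are available. Lean on these libraries where they do the work, as an engineer would, in place of code of your own. Each camera call takes 0.05 s, during which the arm holds its last target. There are 200 camera calls.

## Task

The pepper mill and the salt shaker stand in the way of the wire-topped vegetable drawer: first stand both on the metal tray, with the drawer still shut. Then open the drawer, take out the garlic (leave the tomato in) and lay it in the middle of the white plate, push the drawer fully shut, and put the mill and the shaker each back upright exactly where it stood at the start. Do not tip the mill or the shaker over, and leave the mug alone.

Things in the scene. Friction and masses are not known exactly. Their poses are not given: they have to be found in the camera images.
- pepper_mill: brown wooden pepper mill with a small steel knob on top, 190 mm tall, loose, 0.13 to 0.25 kg. Origin: centre of its underside, z up. Round: up to 58 mm in diameter, thinner waist, head 50 mm in diameter from 138 to 179 mm above the origin (grip it there), knob 12 mm wide. The head does not turn. At the start it stands in front of one half of the drawer, beside the handle and in the drawer's way.
- salt_shaker: grey and clear salt shaker, round, 90 mm tall, 44 mm in diameter up to 70 mm, cap 34 mm in diameter above, loose, about 0.1 kg. Origin: centre of its underside, z up. At the start it stands in front of the other half of the drawer, in its way.
- garlic: whitish garlic bulb, about 60 mm across and 59 mm tall, loose, about 0.04 kg, standing in one of the two front compartments of the drawer. Origin: centre of its underside, z up. While the drawer is shut it can be seen through the wires from above but not reached.
- tomato: red tomato, 65 mm across, 66 mm tall, in the other front compartment of the drawer; it stays there. Origin: centre of its underside.
- tray: shallow worn tan metal tray, fixed, 201 mm (its x) by 161 mm (its y), rim 14 mm high; its flat floor, 160 x 124 mm, is 4 mm above the worktop. Origin: centre of its underside. It lies left of the drawer, nearer to it or farther off than the plate, long side across; mill and shaker are set aside on it (room for both, 90 mm apart along its x).
- plate: round white plate, 170 mm in diameter, 18 mm high at the rim, fixed, left of the drawer, beside the tray; flat in the middle, about 5 mm above the worktop. Origin: centre of its underside. The garlic goes here.
- veg_drawer_case: fixed pale wooden case of the drawer: 220 mm deep (x), 260 wide (y), 92 high, black wires over the top. Origin: centre of its underside; -x is its front and the way the drawer opens. Drawer floor 14 mm, its walls 58 mm, its front 70 mm above the worktop; the two front compartments are 121 mm (x) by 111 mm (y), centred (shut) at x = -50 mm, y = 58 and -58 mm: garlic in one, tomato in the other.
- veg_drawer (a joint): how far the drawer is pulled out, m: 0 shut, 0.15 at its stop. What lies in it travels with it. It stays where it is left; about 2 N move it.
- drawer_handle (a point): middle of the steel bar handle on the drawer's front, travels with the drawer: bar 10 mm thick, 110 mm long along the case's y, 52 mm above the worktop, with 31 mm free between it and the drawer's front; it can be gripped from above with one finger behind it. Drawer shut: 158 mm in front (-x) of the case's origin.
- mug: white mug with dark stripes, 90 mm tall, a bystander behind the work on the left; it must not be moved. Origin: underside, centre of the mug with its handle.
Mind the look-alikes: they are no part of the job. There is more than one size of the pepper_mill; the job needs the largest. There is more than one size of the tomato; the one meant has the size given above.

How it is judged:
By the outcome, as a careful person would: the job done as asked, in the order asked, and still so for the second after the job is handed in, with the robot touching nothing.
It also fails if it takes over 147 s, if anything falls off the work surface, if the arm or the gripper's body presses on something with over 40 N, if the wrist force passes 120 N, or if a joint passes its speed limit or range.

## Working session

There is one attempt and no reset: what is moved stays moved. The work goes in short steps, Python scripts to look and compute and a tool call to move; the robot and the scene stay as the last step left them, time stands still between calls to the robot, and variables do not carry over. Pictures are saved under pics/ and viewed, at most 14 in all, crops included, and the job is handed in when it is done.

Besides the shell and the picture viewer there is one more tool, called as name(argument=value, ...), one argument or row to a line, values as JSON. carry_out: Moves the arm, as the interface text tells. Shift numbers are shares of 0.03 m and turn numbers shares of 0.08 rad, none past 1 either way. Its arguments: {"type":"object","properties":{"rows":{"type":"array","items":{"type":"object","properties":{"xyz":{"type":"array","items":{"type":"number","minimum":-1,"maximum":1}},"rotation":{"type":"array","items":{"type":"number","minimum":-1,"maximum":1}},"gripper":{"type":"number"}}}}},"required":["rows"]}

```bash
mkdir -p pics
cat > h.py <<'E'
from station import *
import numpy as np, cv2
def snap(n,f):
    c=camera(n); cv2.imwrite('pics/'+f+'.png',c['image']); np.savez('pics/'+f+'.npz',**{k:np.array(v) for k,v in c.items()}); return c
def load(f): return dict(np.load('pics/'+f+'.npz'))
def ray(c,u,v):
    f=240/np.tan(np.radians(float(c['fov_y']))/2)
    R=cv2.Rodrigues(np.array(c['rvec'],float))[0]; o=-R.T@np.array(c['tvec'],float).ravel()
    d=R.T@np.array([(u-c['cx'])/f,(v-c['cy'])/f,1.]); return o,d/np.linalg.norm(d)
def onz(c,u,v,z):
    o,d=ray(c,u,v); return o+d*(z-o[2])/d[2]
def tri(*r):
    A=np.zeros((3,3));b=np.zeros(3)
    for o,d in r:
        P=np.eye(3)-np.outer(d,d);A+=P;b+=P@o
    p=np.linalg.solve(A,b); return p,[np.linalg.norm((np.eye(3)-np.outer(d,d))@(p-o)) for o,d in r]
def proj(c,p):
    f=240/np.tan(np.radians(float(c['fov_y']))/2)
    q=cv2.Rodrigues(np.array(c['rvec'],float))[0]@np.array(p,float)+np.array(c['tvec'],float).ravel()
    return np.array([c['cx']+f*q[0]/q[2],c['cy']+f*q[1]/q[2]])
E
python3 - <<'E'
from h import *
for n in('scene','side','wrist'):
    c=snap(n,n+'0'); o,d=ray(c,320,240); print(n,c['fov_y'],c['cx'],c['cy'],o.round(3),d.round(3))
s=read_state(); print({k:np.round(v,3).tolist() for k,v in s.items()})
E
```

```text
scene 42.12075143968705 327.7411018256236 240.11037043644865 [-0.228 -0.618  1.071] [ 0.515  0.436 -0.738]
side 55.64912540626795 320.37678603843085 242.49896714908857 [-0.312 -0.16   0.755] [ 0.766  0.138 -0.628]
wrist 63.12629126306917 312.98572667771924 240.05020876188763 [0.134 0.641 0.373] [ 0.3   -0.086 -0.95 ]
{'time_s': 0.15, 'joint_positions': [-1.341, 0.384, 0.044, 1.599, -0.018, 1.161, -0.05], 'joint_vel': [0.0, -0.003, 0.001, -0.004, 0.0, -0.003, 0.001], 'tau': [0.002, -43.406, 1.026, -24.998, 0.011, 0.007, 0.0], 'tcp_pos': [0.209, 0.615, 0.23], 'orientation': [-0.0, 0.163, 0.987, -0.001], 'ft_force': [0.309, 0.605, 0.084], 'ft_torque': [0.008, 0.025, -0.024], 'grasp_force': 0.0, 'grip_width': 1.002}
```

View pics/scene0.png

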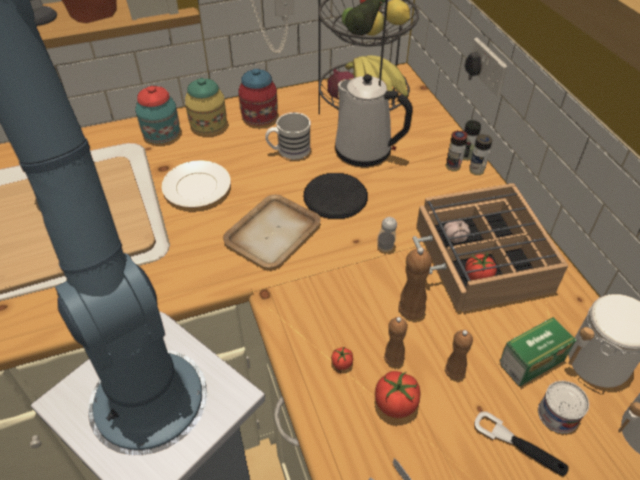

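View pics/side0.png

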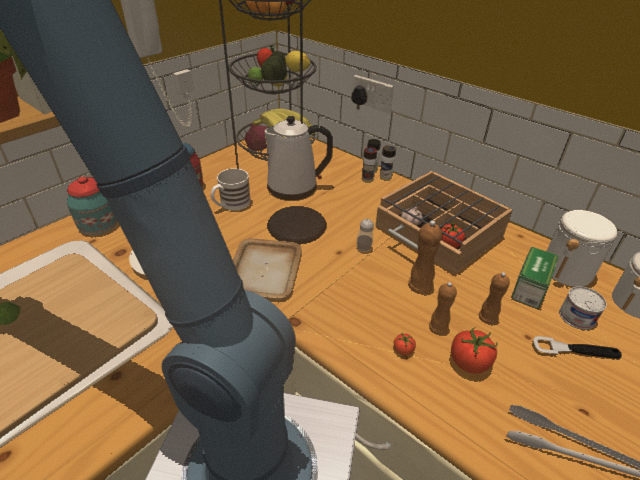

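Candidates for the mill: the large one by the drawer, scene (417,280); smaller ones at (397,340) and (461,352). The largest by the drawer is meant. The tomato meant is in the drawer (481,266), not those at (342,358) or (397,394). The shaker is at (388,233), and not the spice jars at (457,150)–(482,153). The tray is at (272,232), the plate at (196,186), the mug at (293,135).

Run:
```python
from h import *
a=load('scene0')['image'][180:325,370:570]; b=load('side0')['image'][165:310,340:540]
cv2.imwrite('pics/cs.png',cv2.resize(a,(800,580),interpolation=cv2.INTER_CUBIC))
cv2.imwrite('pics/cd.png',cv2.resize(b,(800,580),interpolation=cv2.INTER_CUBIC))
```

```text
(no output)
```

View pics/cs.png

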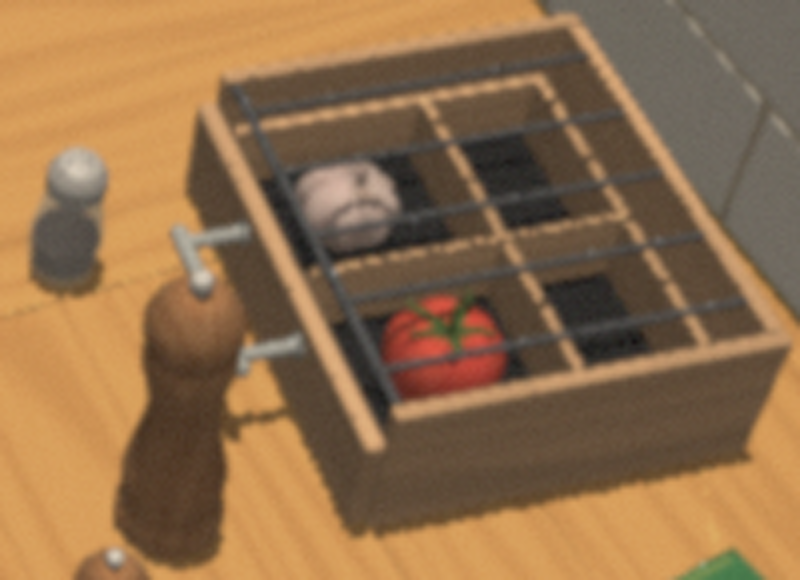

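View pics/cd.png

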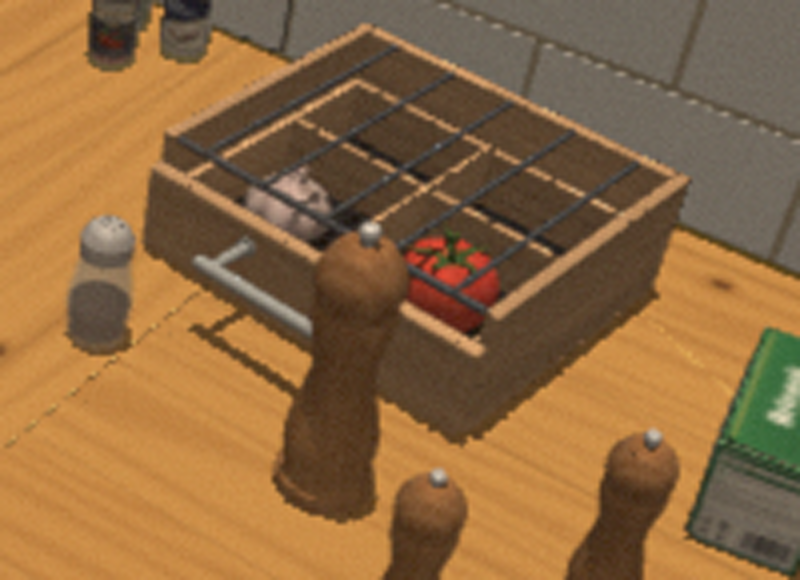

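Scene crop (x4, origin 370,180): the garlic is at (348,205) in the left compartment, the tomato at (450,340) in the right one. The mill knob is at (202,282), the shaker cap at (77,160), the handle's left end at (180,233). Side crop (x4, origin 340,165): the knob is at (370,233), the shaker top at (108,224). This mill is clearly the tallest of the three.

Run:
```python
from h import *
S=load('scene0');D=load('side0')
s=lambda x,y:ray(S,370+x/4,180+y/4)
d=lambda x,y:ray(D,340+x/4,165+y/4)
for n,a,b in [('knob',(202,282),(370,233)),('shk',(77,158),(108,222)),('BL',(575,18),(370,30)),('BR',(783,338),(687,180)),('FL',(225,80),(168,135)),('FR',(398,410),(492,313)),('dL',(205,108),(155,165)),('dR',(372,445),(483,350)),('hL',(180,233),(200,262)),('gar',(348,205),(290,205)),('tom',(452,312),(452,243))]:
    p,e=tri(s(*a),d(*b)); print(n,p.round(4),np.round(e,4))
# plate & tray from scene
im=S['image'];hsv=cv2.cvtColor(im,cv2.COLOR_BGR2HSV)
m=np.zeros(im.shape[:2],np.uint8);r=(slice(150,220),slice(150,245))
m[r]=((hsv[r][...,1]<70)&(hsv[r][...,2]>140))*255
c=max(cv2.findContours(m,0,2)[0],key=cv2.contourArea);print('plate bbox',cv2.boundingRect(c))
P=np.array([onz(S,*q[0],0.018)[:2] for q in cv2.convexHull(c)],np.float32);print('plate',cv2.minEnclosingCircle(P))
m[:]=0;r=(slice(185,280),slice(215,330))
m[r]=((hsv[r][...,1]<135))*255
m=cv2.morphologyEx(m,cv2.MORPH_OPEN,np.ones((3,3)))
c=max(cv2.findContours(m,0,2)[0],key=cv2.contourArea);print('tray bbox',cv2.boundingRect(c))
P=np.array([onz(S,*q[0],0.014)[:2] for q in cv2.convexHull(c)],np.float32);print('tray',cv2.minAreaRect(P))
a=im.copy();cv2.drawContours(a,[c],-1,(0,0,255),1);cv2.imwrite('pics/tr.png',cv2.resize(a[150:290,140:340],None,fx=4,fy=4))
```

```text
knob [ 0.4961 -0.256   0.1822] [0.0002 0.0002]
shk [ 0.6069 -0.1119  0.0853] [0.0001 0.0001]
BL [ 0.8843 -0.2695  0.0873] [0.002 0.002]
BR [ 0.73   -0.4712  0.0921] [0.0016 0.0016]
FL [ 0.712  -0.1397  0.0857] [0.0003 0.0003]
FR [ 0.5638 -0.3423  0.0892] [0.0004 0.0004]
dL [ 0.7044 -0.134   0.0656] [0.0005 0.0005]
dR [ 0.5481 -0.3398  0.0736] [0.0006 0.0006]
hL [ 0.6273 -0.1717  0.049 ] [0. 0.]
gar [ 0.7174 -0.2272  0.0383] [0.0009 0.0009]
tom [ 0.6533 -0.3251  0.0721] [0.0009 0.0009]
plate bbox (162, 160, 68, 47)
plate ((0.4555373191833496, 0.3670594394207001), 0.08609173446893692)
tray bbox (223, 185, 107, 84)
tray ((0.5137521028518677, 0.11776495724916458), (0.30538037419319153, 0.16646887362003326), 3.8868463039398193)
```

Run:
```python
from h import *
S=load('scene0');D=load('side0')
c=[onz(S,*q,.012)[:2] for q in [(224,235),(270,197),(321,224),(272,269)]]
print('tray',np.round(c,3),np.mean(c,0).round(4))
print([np.linalg.norm(c[i]-c[(i+1)%4]).round(3) for i in range(4)])
c2=[onz(D,*q,.012)[:2] for q in [(302,243),(290,300)]];print('side',np.round(c2,3))
for im,n in((S,'scene'),(D,'side')):
    h=cv2.cvtColor(im['image'],cv2.COLOR_BGR2HSV)
    m=((h[...,1]<115)&(h[...,2]>110)).astype(np.uint8)*255
    k,l,st,ce=cv2.connectedComponentsWithStats(m)
    r=(60,170,200,280) if n=='scene' else (60,225,310,310)
    for i in range(1,k):
        if st[i,4]>800 and 225<ce[i][0]<330 and 190<ce[i][1]<300:
            con=cv2.findContours((l==i).astype(np.uint8),0,2)[0][0]
            P=np.array([onz(im,*q[0],.008)[:2] for q in con],np.float32)
            print(n,st[i],cv2.minAreaRect(P))
```

```text
tray [[0.38  0.188]
 [0.542 0.195]
 [0.552 0.04 ]
 [0.377 0.033]] [0.4628 0.1139]
[np.float64(0.162), np.float64(0.155), np.float64(0.175), np.float64(0.155)]
side [[0.572 0.046]
 [0.37  0.027]]
scene [ 224  195   96   73 4001] ((0.4685685336589813, 0.11988376080989838), (0.20361825823783875, 0.1610325574874878), 4.577106475830078)
side [ 237  247   59   65 2434] ((0.4367346167564392, 0.10225874930620193), (0.21907497942447662, 0.138546884059906), 17.601577758789062)
```

carry_out(
  rows=[
    {"xyz":[-1,0,-1],"rotation":[0,0,1],"gripper":1},
    {"xyz":[-1,0,-1],"rotation":[0,0,1],"gripper":1},
    {"xyz":[-1,0,-1],"rotation":[0,0,1],"gripper":1},
    {"xyz":[-1,0,-1],"rotation":[0,0,1],"gripper":1},
    {"xyz":[-1,0,0],"rotation":[0,0,1],"gripper":1},
    {"xyz":[-1,0,0],"rotation":[0,0,1],"gripper":1},
    {"xyz":[-1,0,0],"rotation":[0,0,1],"gripper":1},
    {"xyz":[-1,0,0],"rotation":[0,0,1],"gripper":1},
    {"xyz":[-1,0,0],"rotation":[0,0,1],"gripper":1},
    {"xyz":[-1,0,0],"rotation":[0,0,1],"gripper":1},
  ],
)

```text
time_s: 0.98
tcp_pos: [0.4339, 0.4294, 0.3485]
orientation: [0.0, 0.536, 0.844, -0.0]
ft_force: [-0.9, 0.3, 0.3]
grip_width: 1.0
grasp_force: 0.0
```

The tray rim measures 0.204 x 0.161 m, centre (0.469,0.120), yaw 4.6°, which matches its given size and lies level. Plate centre is (0.456,0.367). The case centre is about (0.722,-0.306) with yaw about -37°. All heights agree with the text to within 5 mm.

Add to h.py:
```python
def go(p,t=None):
    s=read_state();q=s['orientation'];w,x,y,z=q
    from scipy.spatial.transform import Rotation as Rn
    R=Rn.from_quat([x,y,z,w]).as_matrix()
    tn=np.degrees(np.arctan2(R[1,0],R[0,0]));d=R.T@(np.array(p)-s['tcp_pos'])
    print('t=%.1f tcp'%tn,np.round(s['tcp_pos'],4),'shift units',np.round(d/.03,2),'rotz units',None if t is None else round(np.radians(tn-t)/.08,2),'tilt',np.round(R[:,2],3))
```

```text
(no output)
```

carry_out(
  rows=[
    {"xyz":[-1,0,0],"rotation":[0,0,1],"gripper":1},
    {"xyz":[-1,0,0],"rotation":[0,0,1],"gripper":1},
    {"xyz":[-1,0,0],"rotation":[0,0,1],"gripper":1},
    {"xyz":[-1,0,0],"rotation":[0,0,1],"gripper":1},
    {"xyz":[-1,0,0],"rotation":[0,0,1],"gripper":1},
    {"xyz":[-1,0,0],"rotation":[0,0,1],"gripper":1},
    {"xyz":[-1,0,0],"rotation":[0,0,1],"gripper":1},
    {"xyz":[-1,0,0],"rotation":[0,0,1],"gripper":1},
    {"xyz":[-1,0,0],"rotation":[0,0,1],"gripper":1},
    {"xyz":[-1,0,0],"rotation":[0,0,1],"gripper":1},
  ],
)

```text
time_s: 1.82
tcp_pos: [0.457, 0.1378, 0.3487]
orientation: [0.0, 0.823, 0.568, -0.0]
ft_force: [0.9, -0.3, -0.2]
grip_width: 1.004
grasp_force: 0.0
```

carry_out(
  rows=[
    {"xyz":[-0.8,0.6,0],"rotation":[0,0,0.9],"gripper":1},
    {"xyz":[-0.8,0.6,0],"rotation":[0,0,0.9],"gripper":1},
    {"xyz":[-0.8,0.6,0],"rotation":[0,0,0.9],"gripper":1},
    {"xyz":[-0.8,0.6,0],"rotation":[0,0,0.85],"gripper":1},
    {"xyz":[0,0,0],"gripper":1},
  ],
)

```text
invalid input
```

Run:
```python
from h import *
go([.53,-.2,.32],53.1)
```

```text
t=69.3 tcp [0.457  0.1378 0.3487] shift units [-9.67  6.26  0.96] rotz units 3.53 tilt [-0. -0. -1.]
```

carry_out(
  rows=[
    {"xyz":[-0.9,0.6,0.1],"rotation":[0,0,0.9],"gripper":1},
    {"xyz":[-0.9,0.7,0.1],"rotation":[0,0,0.9],"gripper":1},
    {"xyz":[-0.9,0.8,0.1],"rotation":[0,0,0.9],"gripper":1},
    {"xyz":[-0.8,0.8,0.1],"rotation":[0,0,0.83],"gripper":1},
    {"xyz":[-0.8,0.9,0.1],"rotation":[0,0,0],"gripper":1},
    {"xyz":[-0.8,0.9,0.1],"rotation":[0,0,0],"gripper":1},
    {"xyz":[-0.8,0.9,0.1],"rotation":[0,0,0],"gripper":1},
    {"xyz":[-0.8,0.9,0.1],"rotation":[0,0,0],"gripper":1},
    {"xyz":[-0.8,0.9,0.1],"rotation":[0,0,0],"gripper":1},
    {"xyz":[0,0,0],"rotation":[0,0,0],"gripper":1},
  ],
)

```text
time_s: 2.65
tcp_pos: [0.5229, -0.1798, 0.3218]
orientation: [0.003, 0.896, 0.443, -0.002]
ft_force: [-1.0, -1.0, 0.6]
grip_width: 0.996
grasp_force: 0.0
```

Run:
```python
from h import *
snap('wrist','w1')
go([.496,-.256,.25],53.1)
```

```text
t=52.8 tcp [ 0.5231 -0.1759  0.3217] shift units [-2.67  0.89  2.4 ] rotz units -0.06 tilt [-0.002 -0.003 -1.   ]
```

View pics/w1.png

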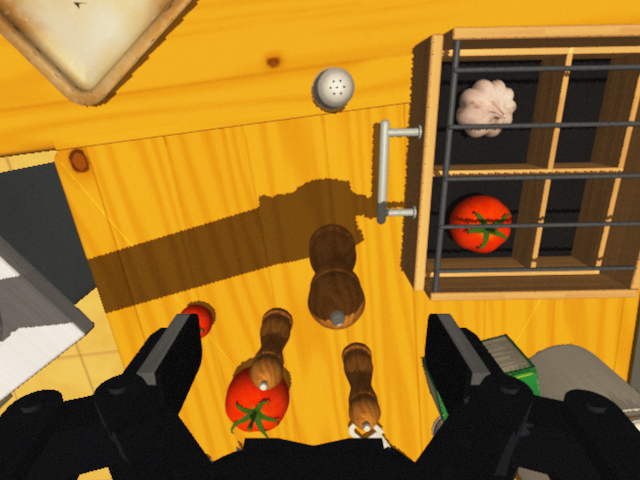

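The wrist view shows the mill knob at (337,319), the shaker cap at (336,88), the handle bar from (384,122) to (381,219), the garlic at (487,105) and the tomato at (480,223).

Run:
```python
from h import *
S=load('scene0');D=load('side0');W=load('w1')
s=lambda x,y:ray(S,370+x/4,180+y/4)
d=lambda x,y:ray(D,340+x/4,165+y/4)
w=lambda x,y:ray(W,x,y)
for n,a,b,c,z in [('knob',(202,282),(370,233),(337,318),.187),('shk',(77,158),(108,222),(336,87),.088),('hL',(180,233),(200,262),(384,123),.052),('gar',(348,205),(290,205),(487,107),.045),('tom',(452,312),(452,243),(484,234),.078)]:
    p,e=tri(s(*a),d(*b),w(*c)); print(n,p.round(4),np.round(e,4),onz(W,*c,z).round(4))
print('mid',((onz(W,384,122,.052)+onz(W,381,219,.052))/2).round(4))
for q,z in[((437,37),.07),((418,290),.07),((384,122),.052),((381,219),.052)]: print(onz(W,*q,z).round(4))
for p in [(.496,-.256,0),(.607,-.112,0),(.607,-.112,.088)]: print(proj(W,p).round(1),proj(S,p).round(1),proj(D,p).round(1))
```

```text
knob [ 0.4926 -0.2559  0.1848] [0.0018 0.0003 0.0015] [ 0.4922 -0.2536  0.187 ]
shk [ 0.6021 -0.1133  0.0893] [0.0014 0.0013 0.0007] [ 0.6016 -0.1136  0.088 ]
hL [ 0.6239 -0.1717  0.0515] [0.0016 0.     0.0017] [ 0.6228 -0.1703  0.052 ]
gar [ 0.7194 -0.226   0.0361] [0.0011 0.0017 0.0018] [ 0.7157 -0.222   0.045 ]
tom [ 0.6434 -0.3244  0.0787] [0.0047 0.0006 0.0042] [ 0.6401 -0.3216  0.078 ]
mid [ 0.5935 -0.2106  0.052 ]
[ 0.7008 -0.1351  0.07  ]
[ 0.5507 -0.3386  0.07  ]
[ 0.6234 -0.1695  0.052 ]
[ 0.5637 -0.2517  0.052 ]
[331.3 242.3] [410.2 307.5] [418.7 284.6]
[334.4  86.9] [386.3 245.2] [364.2 246.8]
[339.9  81.5] [389.4 218.6] [367.2 219.6]
```

carry_out(
  rows=[
    {"xyz":[-0.9,0.27,0.5],"rotation":[0,0,-0.22],"gripper":1},
    {"xyz":[-0.9,0.27,0.9],"rotation":[0,0,0],"gripper":1},
    {"xyz":[-0.9,0.27,0.9],"rotation":[0,0,0],"gripper":1},
    {"xyz":[0,0,0],"rotation":[0,0,0],"gripper":1},
    {"xyz":[0,0,0],"rotation":[0,0,0],"gripper":1},
  ],
)

```text
time_s: 3.12
tcp_pos: [0.4943, -0.2502, 0.2512]
orientation: [-0.002, 0.89, 0.455, -0.002]
ft_force: [0.7, 0.6, 1.2]
grip_width: 1.0
grasp_force: 0.0
```

Run:
```python
from h import *
go([.4935,-.2555,.135],53.8)
W=snap('wrist','w2')
print(proj(W,(.4935,-.2555,.187)))
S=load('scene0');D=load('side0')
g=cv2.cvtColor(W['image'],cv2.COLOR_BGR2HSV)
# knob: grey pixels near prediction
u,v=proj(W,(.4935,-.2555,.187)).astype(int)
m=np.zeros(g.shape[:2],np.uint8);r=(slice(max(v-45,0),v+45),slice(u-45,u+45));m[r]=((g[r][...,1]<60)&(g[r][...,2]>60))
k,l,st,ce=cv2.connectedComponentsWithStats(m)
for i in range(1,k):
    if st[i,4]>30: print(st[i],ce[i].round(1),onz(W,*ce[i],.186).round(4))
```

```text
t=54.2 tcp [ 0.4943 -0.2502  0.2512] shift units [-0.15  0.1   3.87] rotz units 0.08 tilt [-0.004  0.002 -1.   ]
[316.43708707 268.77163931]
[305 259  19  19 289] [314.  267.8] [ 0.4925 -0.2545  0.186 ]
```

carry_out(
  rows=[
    {"xyz":[-0.13,0.06,0.7],"rotation":[0,0,0],"gripper":1},
    {"xyz":[0,0,0.8],"rotation":[0,0,0],"gripper":1},
    {"xyz":[0,0,0.8],"rotation":[0,0,0],"gripper":1},
    {"xyz":[0,0,0.8],"rotation":[0,0,0],"gripper":1},
    {"xyz":[0,0,0.75],"rotation":[0,0,0],"gripper":1},
    {"xyz":[0,0,0],"rotation":[0,0,0],"gripper":1},
    {"xyz":[0,0,0],"rotation":[0,0,0],"gripper":1},
  ],
)

```text
time_s: 3.75
tcp_pos: [0.4969, -0.252, 0.1376]
orientation: [-0.001, 0.889, 0.459, -0.0]
ft_force: [0.4, 0.4, 0.9]
grip_width: 0.998
grasp_force: 0.0
```

carry_out(
  rows=[
    {"xyz":[0,0,0],"rotation":[0,0,0],"gripper":0.75},
    {"xyz":[0,0,0],"rotation":[0,0,0],"gripper":0.7},
    {"xyz":[0,0,0],"rotation":[0,0,0],"gripper":0.65},
    {"xyz":[0,0,0],"rotation":[0,0,0],"gripper":0.5},
    {"xyz":[0,0,0],"rotation":[0,0,0],"gripper":0.4},
    {"xyz":[0,0,0],"rotation":[0,0,0],"gripper":0.3},
    {"xyz":[0,0,0],"rotation":[0,0,0],"gripper":0.3},
  ],
)

```text
time_s: 4.33
tcp_pos: [0.497, -0.2551, 0.1398]
orientation: [0.001, 0.89, 0.457, 0.001]
ft_force: [-1.5, 2.3, 6.4]
grip_width: 0.534
grasp_force: 60.3
```

Run:
```python
from h import *
go([.493,-.255,.135],53.8)
s=read_state();print(s['grip_width'],s['grasp_force'],s['ft_force'])
```

```text
t=54.4 tcp [ 0.497  -0.2551  0.1398] shift units [-0.08 -0.11  0.16] rotz units 0.12 tilt [ 0.003 -0.    -1.   ]
0.5342851274603145 60.33315232023597 [-1.5186071   2.25411253  6.44184089]
```

carry_out(
  rows=[
    {"xyz":[0,0,-0.4],"rotation":[0,0,0],"gripper":0.3},
    {"xyz":[0,0,-0.8],"rotation":[0,0,0],"gripper":0.3},
    {"xyz":[0.2,-0.1,-0.8],"rotation":[0,0,0],"gripper":0.3},
    {"xyz":[0.5,-0.3,0],"rotation":[0,0,0],"gripper":0.3},
    {"xyz":[0.8,-0.5,0],"rotation":[0,0,0],"gripper":0.3},
    {"xyz":[0.8,-0.5,0],"rotation":[0,0,0],"gripper":0.3},
    {"xyz":[0.8,-0.5,0],"rotation":[0,0,0],"gripper":0.3},
    {"xyz":[0.8,-0.5,0],"rotation":[0,0,0],"gripper":0.3},
    {"xyz":[0.8,-0.5,0],"rotation":[0,0,0],"gripper":0.3},
    {"xyz":[0.8,-0.5,0],"rotation":[0,0,0],"gripper":0.3},
  ],
)

```text
time_s: 5.17
tcp_pos: [0.5085, -0.0597, 0.1981]
orientation: [-0.0, 0.89, 0.457, 0.0]
ft_force: [-0.2, 0.3, -1.9]
grip_width: 0.536
grasp_force: 62.2
```

carry_out(
  rows=[
    {"xyz":[0.8,-0.5,0],"rotation":[0,0,0],"gripper":0.3},
    {"xyz":[0.8,-0.5,0],"rotation":[0,0,0],"gripper":0.3},
    {"xyz":[0.8,-0.6,0],"rotation":[0,0,0],"gripper":0.3},
    {"xyz":[0.8,-0.6,0],"rotation":[0,0,0],"gripper":0.3},
    {"xyz":[0.8,-0.6,0],"rotation":[0,0,0],"gripper":0.3},
    {"xyz":[0.6,-0.4,0],"rotation":[0,0,0],"gripper":0.3},
    {"xyz":[0.3,-0.3,0],"rotation":[0,0,0],"gripper":0.3},
    {"xyz":[0,0,0],"rotation":[0,0,0],"gripper":0.3},
    {"xyz":[0,0,0],"rotation":[0,0,0],"gripper":0.3},
  ],
)

```text
time_s: 5.92
tcp_pos: [0.509, 0.1198, 0.1978]
orientation: [0.0, 0.889, 0.458, -0.0]
ft_force: [0.3, -0.3, -2.2]
grip_width: 0.536
grasp_force: 62.2
```

Run:
```python
from h import *
go([.5145,.1255,.145],53.8)
s=read_state();print(s['grip_width'],s['grasp_force'],s['ft_force'])
```

```text
t=54.5 tcp [0.509  0.1198 0.1978] shift units [0.26 0.04 1.76] rotz units 0.15 tilt [-0.    -0.001 -1.   ]
0.5363586910774052 62.195299454033375 [ 0.34726008 -0.31057271 -2.23047945]
```

Lower slowly, and release.

carry_out(
  rows=[
    {"xyz":[0.26,0.04,0.5],"rotation":[0,0,0],"gripper":0.3},
    {"xyz":[0,0,0.5],"rotation":[0,0,0],"gripper":0.3},
    {"xyz":[0,0,0.3],"rotation":[0,0,0],"gripper":0.3},
    {"xyz":[0,0,0.2],"rotation":[0,0,0],"gripper":0.3},
    {"xyz":[0,0,0.2],"rotation":[0,0,0],"gripper":0.3},
    {"xyz":[0,0,0.1],"rotation":[0,0,0],"gripper":0.3},
    {"xyz":[0,0,0],"rotation":[0,0,0],"gripper":0.3},
  ],
)

```text
time_s: 6.5
tcp_pos: [0.5158, 0.1251, 0.1445]
orientation: [0.0, 0.89, 0.456, 0.001]
ft_force: [-0.4, 0.2, -2.4]
grip_width: 0.538
grasp_force: 62.2
```

Run:
```python
from h import *
go([.5145,.1255,.145],53.8)
s=read_state();print(s['grip_width'],s['grasp_force'],s['ft_force'])
```

```text
t=54.3 tcp [0.5158 0.1251 0.1445] shift units [-0.01 -0.04 -0.02] rotz units 0.11 tilt [ 0.001  0.001 -1.   ]
0.5381452545313834 62.194874212145805 [-0.41077509  0.17503864 -2.37455839]
```

carry_out(
  rows=[
    {"xyz":[0,0,0.05],"rotation":[0,0,0],"gripper":0.3},
    {"xyz":[0,0,0.05],"rotation":[0,0,0],"gripper":0.3},
    {"xyz":[0,0,0],"rotation":[0,0,0],"gripper":0.3},
  ],
)

```text
time_s: 6.75
tcp_pos: [0.5175, 0.1267, 0.1443]
orientation: [-0.001, 0.89, 0.457, 0.003]
ft_force: [-3.3, -0.2, 12.6]
grip_width: 0.537
grasp_force: 63.6
```

carry_out(
  rows=[
    {"xyz":[0,0,0.05],"rotation":[0,0,0],"gripper":0.3},
    {"xyz":[0,0,0],"rotation":[0,0,0],"gripper":0.3},
  ],
)

```text
time_s: 6.92
tcp_pos: [0.5183, 0.1274, 0.1443]
orientation: [-0.001, 0.89, 0.457, 0.004]
ft_force: [-5.1, 0.6, 19.9]
grip_width: 0.538
grasp_force: 64.3
```

carry_out(
  rows=[
    {"xyz":[0,0,-0.1],"rotation":[0,0,0],"gripper":0.3},
    {"xyz":[0,0,0],"rotation":[0,0,0],"gripper":0.55},
    {"xyz":[0,0,0],"rotation":[0,0,0],"gripper":0.6},
    {"xyz":[0,0,0],"rotation":[0,0,0],"gripper":0.7},
    {"xyz":[0,0,0],"rotation":[0,0,0],"gripper":0.85},
    {"xyz":[0,0,0],"rotation":[0,0,0],"gripper":1},
    {"xyz":[0,0,0],"rotation":[0,0,0],"gripper":1},
    {"xyz":[0,0,-0.5],"rotation":[0,0,0],"gripper":1},
    {"xyz":[0,0,-0.8],"rotation":[0,0,0],"gripper":1},
    {"xyz":[0,0,-0.9],"rotation":[0,0,0],"gripper":1},
  ],
)

```text
time_s: 7.75
tcp_pos: [0.5133, 0.1248, 0.2071]
orientation: [0.0, 0.89, 0.457, -0.002]
ft_force: [0.3, -0.2, 1.0]
grip_width: 1.002
grasp_force: 0.0
```

carry_out(
  rows=[
    {"xyz":[0,0,-0.9],"rotation":[0,0,0],"gripper":1},
    {"xyz":[0,0,-0.5],"rotation":[0,0,0],"gripper":1},
    {"xyz":[0,0,0],"rotation":[0,0,0],"gripper":1},
  ],
)

```text
time_s: 8.0
tcp_pos: [0.5176, 0.1259, 0.254]
orientation: [0.0, 0.89, 0.457, 0.004]
ft_force: [0.4, 0.2, -0.4]
grip_width: 1.0
grasp_force: 0.0
```

Run:
```python
from h import *
W=snap('wrist','w3')
go([.6025,-.1128,.2],53.8)
```

```text
t=54.4 tcp [0.5162 0.1257 0.2519] shift units [-4.79  6.97  1.72] rotz units 0.13 tilt [ 0.004  0.002 -1.   ]
```

View pics/w3.png

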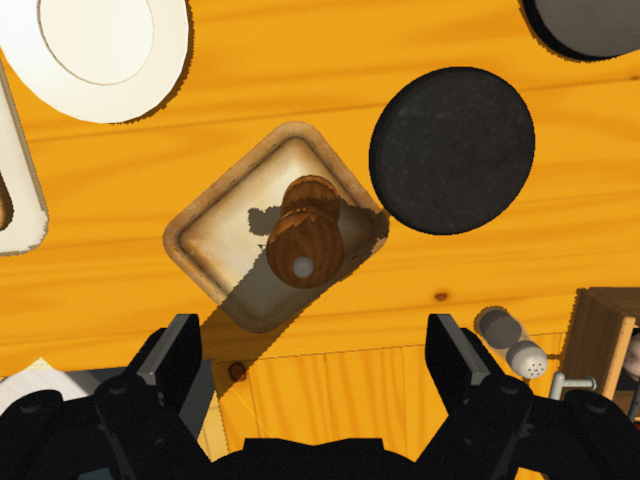

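The mill stands upright on the tray floor at its far end, knob at (302,266) and base at (310,200). The shaker is at (525,358).

carry_out(
  rows=[
    {"xyz":[-0.4,0.6,0],"rotation":[0,0,0],"gripper":0.8},
    {"xyz":[-0.6,0.9,0],"rotation":[0,0,0],"gripper":0.8},
    {"xyz":[-0.6,0.9,0],"rotation":[0,0,0],"gripper":0.8},
    {"xyz":[-0.6,0.9,0],"rotation":[0,0,0],"gripper":0.8},
    {"xyz":[-0.6,0.9,0.3],"rotation":[0,0,0],"gripper":0.8},
    {"xyz":[-0.6,0.9,0.5],"rotation":[0,0,0],"gripper":0.8},
    {"xyz":[-0.6,0.8,0.5],"rotation":[0,0,0],"gripper":0.8},
    {"xyz":[-0.5,0.6,0.4],"rotation":[0,0,0],"gripper":0.8},
    {"xyz":[-0.3,0.4,0],"rotation":[0,0,0],"gripper":0.8},
    {"xyz":[0,0,0],"rotation":[0,0,0],"gripper":0.8},
  ],
)

```text
time_s: 8.88
tcp_pos: [0.597, -0.1176, 0.1963]
orientation: [0.001, 0.891, 0.454, -0.003]
ft_force: [0.3, -1.5, 0.8]
grip_width: 0.805
grasp_force: 0.0
```

Run:
```python
from h import *
W=snap('wrist','w4')
go([.6025,-.1128,.035],53.8)
g=cv2.cvtColor(W['image'],cv2.COLOR_BGR2HSV)
u,v=proj(W,(.6025,-.1128,.088)).astype(int);print(u,v)
m=np.zeros(g.shape[:2],np.uint8);r=(slice(max(v-60,0),v+60),slice(u-60,u+60));m[r]=((g[r][...,1]<60)&(g[r][...,2]>100))
k,l,st,ce=cv2.connectedComponentsWithStats(m)
for i in range(1,k):
    if st[i,4]>100: 
        c=np.array([st[i,0]+st[i,2]/2,st[i,1]+st[i,3]/2]);print(st[i],ce[i].round(1),onz(W,*ce[i],.084).round(4))
cv2.imwrite('pics/w4c.png',W['image'])
```

```text
t=54.1 tcp [ 0.5976 -0.1147  0.197 ] shift units [0.17 0.11 5.4 ] rotz units 0.07 tilt [-0.004 -0.002 -1.   ]
314 226
[292 199  39  17 328] [310.8 205.4] [ 0.6084 -0.1005  0.084 ]
```

View pics/w4.png

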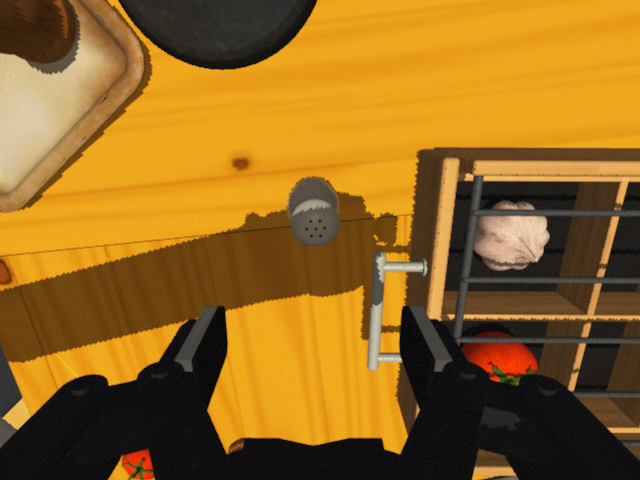

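The shaker cap is at (317,228), within 3 px of the prediction (314,226). The handle's near end (380,258) is clear of the finger's path.

carry_out(
  rows=[
    {"xyz":[0.1,0.08,0.6],"rotation":[0,0,0],"gripper":0.8},
    {"xyz":[0.07,0.06,0.9],"rotation":[0,0,0],"gripper":0.8},
    {"xyz":[0,0,0.9],"rotation":[0,0,0],"gripper":0.8},
    {"xyz":[0,0,0.9],"rotation":[0,0,0],"gripper":0.8},
    {"xyz":[0,0,0.8],"rotation":[0,0,0],"gripper":0.8},
    {"xyz":[0,0,0.7],"rotation":[0,0,0],"gripper":0.8},
    {"xyz":[0,0,0.6],"rotation":[0,0,0],"gripper":0.8},
    {"xyz":[0,0,0],"rotation":[0,0,0],"gripper":0.8},
    {"xyz":[0,0,0],"rotation":[0,0,0],"gripper":0.8},
  ],
)

```text
time_s: 9.68
tcp_pos: [0.6045, -0.1081, 0.0359]
orientation: [-0.001, 0.889, 0.458, -0.001]
ft_force: [0.8, 0.4, 0.5]
grip_width: 0.804
grasp_force: 0.0
```

carry_out(
  rows=[
    {"xyz":[0,0,0],"rotation":[0,0,0],"gripper":0.6},
    {"xyz":[0,0,0],"rotation":[0,0,0],"gripper":0.55},
    {"xyz":[0,0,0],"rotation":[0,0,0],"gripper":0.5},
    {"xyz":[0,0,0],"rotation":[0,0,0],"gripper":0.4},
    {"xyz":[0,0,0],"rotation":[0,0,0],"gripper":0.3},
    {"xyz":[0,0,0],"rotation":[0,0,0],"gripper":0.3},
    {"xyz":[0,0,0],"rotation":[0,0,0],"gripper":0.3},
  ],
)

```text
time_s: 10.27
tcp_pos: [0.6066, -0.1102, 0.0391]
orientation: [-0.0, 0.89, 0.457, 0.001]
ft_force: [-1.9, 1.0, 5.7]
grip_width: 0.41
grasp_force: 58.9
```

Run:
```python
from h import *
go([.6035,-.1135,.035],53.8)
s=read_state();print(s['grip_width'],s['grasp_force'],s['ft_force'])
go([.4255,.1165,.1],53.8)
```

```text
t=54.4 tcp [ 0.6066 -0.1102  0.0391] shift units [-0.15 -0.02  0.14] rotz units 0.13 tilt [ 0.002  0.001 -1.   ]
0.41006860475441914 58.934649570146576 [-1.87434452  1.01009994  5.72748035]
t=54.4 tcp [ 0.6066 -0.1102  0.0391] shift units [ 2.63 -9.31 -2.03] rotz units 0.13 tilt [ 0.002  0.001 -1.   ]
```

carry_out(
  rows=[
    {"xyz":[0,0,-0.4],"rotation":[0,0,0],"gripper":0.3},
    {"xyz":[0,0,-0.8],"rotation":[0,0,0],"gripper":0.3},
    {"xyz":[0,0,-0.8],"rotation":[0,0,0],"gripper":0.3},
    {"xyz":[-0.34,-0.8,-0.2],"rotation":[0,0,0],"gripper":0.3},
    {"xyz":[-0.34,-0.8,0],"rotation":[0,0,0],"gripper":0.3},
    {"xyz":[-0.34,-0.8,0],"rotation":[0,0,0],"gripper":0.3},
    {"xyz":[-0.34,-0.8,0],"rotation":[0,0,0],"gripper":0.3},
    {"xyz":[-0.34,-0.8,0],"rotation":[0,0,0],"gripper":0.3},
    {"xyz":[-0.34,-0.8,0],"rotation":[0,0,0],"gripper":0.3},
    {"xyz":[-0.34,-0.8,0],"rotation":[0,0,0],"gripper":0.3},
  ],
)

```text
time_s: 11.1
tcp_pos: [0.4264, -0.0708, 0.1035]
orientation: [-0.0, 0.89, 0.456, 0.0]
ft_force: [-0.0, -0.2, -1.4]
grip_width: 0.411
grasp_force: 59.7
```

carry_out(
  rows=[
    {"xyz":[0.8,-0.6,0],"rotation":[0,0,0],"gripper":0.3},
    {"xyz":[0.8,-0.6,0],"rotation":[0,0,0],"gripper":0.3},
    {"xyz":[0.9,-0.6,0],"rotation":[0,0,0],"gripper":0.3},
    {"xyz":[0.9,-0.6,0],"rotation":[0,0,0],"gripper":0.3},
    {"xyz":[0.8,-0.6,0],"rotation":[0,0,0],"gripper":0.3},
    {"xyz":[0.6,-0.5,0],"rotation":[0,0,0],"gripper":0.3},
    {"xyz":[0.35,-0.25,0],"rotation":[0,0,0],"gripper":0.3},
    {"xyz":[0,0,0],"rotation":[0,0,0],"gripper":0.3},
    {"xyz":[0,0,0],"rotation":[0,0,0],"gripper":0.3},
  ],
)

```text
time_s: 11.85
tcp_pos: [0.4263, 0.12, 0.1035]
orientation: [0.0, 0.889, 0.457, 0.0]
ft_force: [0.4, -0.7, -1.2]
grip_width: 0.413
grasp_force: 59.6
```

Run:
```python
from h import *
go([.427,.120,.044],53.8)
s=read_state();print(s['grip_width'],s['grasp_force'],s['ft_force'])
```

```text
t=54.4 tcp [0.4263 0.12   0.1035] shift units [0.01 0.02 1.98] rotz units 0.13 tilt [ 0.001 -0.    -1.   ]
0.41283692819589735 59.64211166021414 [ 0.36536012 -0.70301501 -1.17683259]
```

carry_out(
  rows=[
    {"xyz":[0,0,0.5],"rotation":[0,0,0],"gripper":0.3},
    {"xyz":[0,0,0.6],"rotation":[0,0,0],"gripper":0.3},
    {"xyz":[0,0,0.4],"rotation":[0,0,0],"gripper":0.3},
    {"xyz":[0,0,0.3],"rotation":[0,0,0],"gripper":0.3},
    {"xyz":[0,0,0.1],"rotation":[0,0,0],"gripper":0.3},
    {"xyz":[0,0,0.05],"rotation":[0,0,0],"gripper":0.3},
    {"xyz":[0,0,0],"rotation":[0,0,0],"gripper":0.3},
  ],
)

```text
time_s: 12.43
tcp_pos: [0.4264, 0.1195, 0.0448]
orientation: [0.0, 0.89, 0.456, 0.0]
ft_force: [0.5, 0.3, -0.8]
grip_width: 0.412
grasp_force: 59.6
```

carry_out(
  rows=[
    {"xyz":[0,0,0.05],"rotation":[0,0,0],"gripper":0.3},
    {"xyz":[0,0,0],"rotation":[0,0,0],"gripper":0.3},
  ],
)

```text
time_s: 12.6
tcp_pos: [0.4266, 0.1205, 0.0436]
orientation: [-0.0, 0.89, 0.457, 0.001]
ft_force: [-0.2, 0.8, -0.9]
grip_width: 0.414
grasp_force: 59.6
```

carry_out(
  rows=[
    {"xyz":[0,0,0.05],"rotation":[0,0,0],"gripper":0.3},
    {"xyz":[0,0,0],"rotation":[0,0,0],"gripper":0.3},
  ],
)

```text
time_s: 12.77
tcp_pos: [0.427, 0.1209, 0.043]
orientation: [-0.001, 0.889, 0.457, 0.001]
ft_force: [-2.1, -0.9, 9.8]
grip_width: 0.41
grasp_force: 61.3
```

carry_out(
  rows=[
    {"xyz":[0,0,0.03],"rotation":[0,0,0],"gripper":0.3},
    {"xyz":[0,0,0],"rotation":[0,0,0],"gripper":0.3},
  ],
)

```text
time_s: 12.93
tcp_pos: [0.4272, 0.1211, 0.043]
orientation: [-0.001, 0.89, 0.457, 0.001]
ft_force: [-4.7, -1.5, 17.9]
grip_width: 0.412
grasp_force: 62.7
```

carry_out(
  rows=[
    {"xyz":[0,0,-0.08],"rotation":[0,0,0],"gripper":0.3},
    {"xyz":[0,0,0],"rotation":[0,0,0],"gripper":0.45},
    {"xyz":[0,0,0],"rotation":[0,0,0],"gripper":0.55},
    {"xyz":[0,0,0],"rotation":[0,0,0],"gripper":0.7},
    {"xyz":[0,0,0],"rotation":[0,0,0],"gripper":0.8},
    {"xyz":[0,0,0],"rotation":[0,0,0],"gripper":0.8},
    {"xyz":[0,0,-0.5],"rotation":[0,0,0],"gripper":0.8},
    {"xyz":[0,0,-0.9],"rotation":[0,0,0],"gripper":0.8},
    {"xyz":[0,0,-0.9],"rotation":[0,0,0],"gripper":0.8},
    {"xyz":[0,0,-0.9],"rotation":[0,0,0],"gripper":0.8},
  ],
)

```text
time_s: 13.77
tcp_pos: [0.4255, 0.1198, 0.1396]
orientation: [0.0, 0.89, 0.457, -0.001]
ft_force: [0.4, 1.2, -0.5]
grip_width: 0.798
grasp_force: 0.0
```

carry_out(
  rows=[
    {"xyz":[0,0,-0.9],"rotation":[0,0,0],"gripper":0.8},
    {"xyz":[-0.8,0.6,-0.9],"rotation":[0,0,0],"gripper":0.8},
    {"xyz":[-0.8,0.6,-0.6],"rotation":[0,0,0],"gripper":0.8},
    {"xyz":[-0.8,0.6,0],"rotation":[0,0,0],"gripper":0.8},
    {"xyz":[-0.8,0.6,0],"rotation":[0,0,0],"gripper":0.8},
    {"xyz":[0,0,0],"rotation":[0,0,0],"gripper":0.8},
  ],
)

```text
time_s: 14.27
tcp_pos: [0.4286, -0.0058, 0.2115]
orientation: [0.0, 0.892, 0.453, 0.0]
ft_force: [-0.0, -0.1, 0.3]
grip_width: 0.799
grasp_force: 0.0
```

Run:
```python
from h import *
W=snap('scene','s2')
cv2.imwrite('pics/s2c.png',cv2.resize(W['image'][150:350,200:450],(750,600)))
go([.592,-.21,.18],53.8)
```

```text
t=54.0 tcp [ 0.4285 -0.0027  0.2112] shift units [-2.38  8.47  1.03] rotz units 0.04 tilt [ 0.     0.001 -1.   ]
```

View pics/s2c.png

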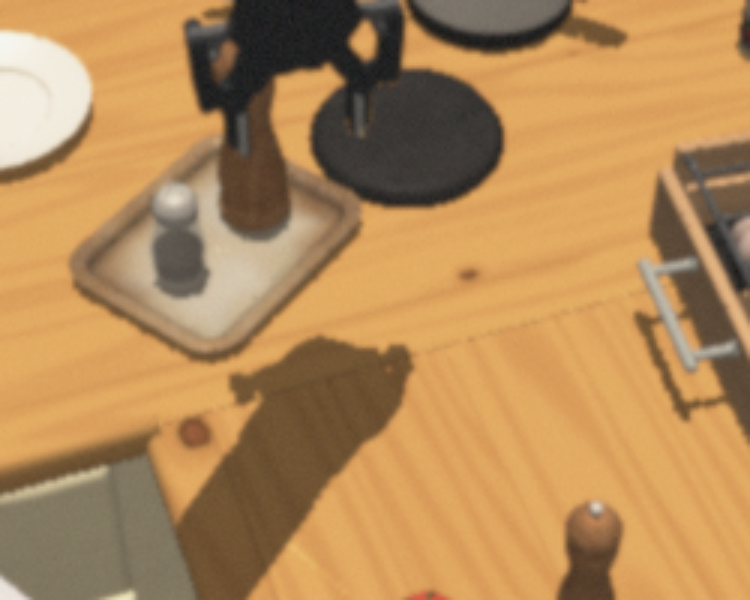

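Both stand upright on the tray: the shaker at crop (180,245), the mill at (255,190). The drawer front is clear.

carry_out(
  rows=[
    {"xyz":[-0.3,0.9,0],"rotation":[0,0,0],"gripper":0.8},
    {"xyz":[-0.3,0.9,0],"rotation":[0,0,0],"gripper":0.8},
    {"xyz":[-0.3,0.9,0],"rotation":[0,0,0],"gripper":0.8},
    {"xyz":[-0.3,0.9,0.1],"rotation":[0,0,0],"gripper":0.7},
    {"xyz":[-0.3,0.9,0.2],"rotation":[0,0,0],"gripper":0.6},
    {"xyz":[-0.3,0.9,0.2],"rotation":[0,0,0],"gripper":0.5},
    {"xyz":[-0.2,0.9,0.2],"rotation":[0,0,0],"gripper":0.5},
    {"xyz":[-0.2,0.9,0.2],"rotation":[0,0,0],"gripper":0.5},
    {"xyz":[-0.1,0.8,0.1],"rotation":[0,0,0],"gripper":0.5},
    {"xyz":[-0.1,0.4,0],"rotation":[0,0,0],"gripper":0.5},
  ],
)

```text
time_s: 15.15
tcp_pos: [0.5929, -0.2052, 0.1786]
orientation: [-0.0, 0.889, 0.457, -0.001]
ft_force: [0.8, 0.2, 0.4]
grip_width: 0.503
grasp_force: 0.0
```

carry_out(
  rows=[
    {"xyz":[0,0,0],"rotation":[0,0,0],"gripper":0.5},
  ],
)

```text
time_s: 15.23
tcp_pos: [0.5927, -0.2062, 0.1796]
orientation: [0.001, 0.89, 0.457, -0.001]
ft_force: [0.1, -0.3, 0.8]
grip_width: 0.501
grasp_force: 0.0
```

Run:
```python
from h import *
W=snap('wrist','w5')
S=load('scene0');print('small mills',onz(S,396,362,0).round(3),onz(S,457,375,0).round(3))
go([.5945,-.2106,.035],53.8)
```

```text
small mills [ 0.368 -0.311  0.   ] [ 0.421 -0.419  0.   ]
t=54.4 tcp [ 0.5918 -0.2049  0.1797] shift units [-0.09  0.19  4.82] rotz units 0.12 tilt [-0.002 -0.001 -1.   ]
```

View pics/w5.png

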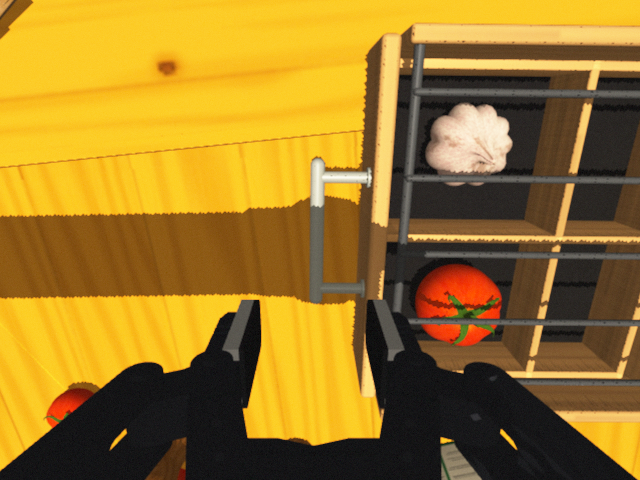

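Bar runs (318,160)–(316,302) px, centred between the fingers.

Run:
```python
from h import *
W=load('w5')
a,b=onz(W,318,160,.055),onz(W,316,302,.055);m=(a+b)/2
print(a.round(4),b.round(4),m.round(4),np.linalg.norm(a-b).round(4),np.degrees(np.arctan2(*(a-b)[1::-1])).round(1))
go([m[0],m[1],.034],54)
```

```text
[ 0.625  -0.1687  0.055 ] [ 0.5619 -0.2545  0.055 ] [ 0.5934 -0.2116  0.055 ] 0.1065 53.7
t=54.4 tcp [ 0.5918 -0.2049  0.1797] shift units [-0.14  0.18  4.86] rotz units 0.08 tilt [-0.002 -0.001 -1.   ]
```

carry_out(
  rows=[
    {"xyz":[-0.14,0.18,0.6],"rotation":[0,0,0.08],"gripper":0.3},
    {"xyz":[0,0,0.9],"rotation":[0,0,0],"gripper":0.3},
    {"xyz":[0,0,0.9],"rotation":[0,0,0],"gripper":0.3},
    {"xyz":[0,0,0],"rotation":[0,0,0],"gripper":0.3},
    {"xyz":[0,0,0],"rotation":[0,0,0],"gripper":0.3},
  ],
)

```text
time_s: 15.7
tcp_pos: [0.5918, -0.2087, 0.1074]
orientation: [-0.002, 0.891, 0.455, -0.001]
ft_force: [0.3, 0.0, 0.6]
grip_width: 0.299
grasp_force: 0.0
```

Run:
```python
from h import *
go([.5934,-.2116,.034],54)
W=snap('wrist','w6')
h=W['image'];print(proj(W,(.5934,-.2116,.055)).round(1))
cv2.imwrite('pics/w6c.png',h[120:480,120:600])
```

```text
t=54.1 tcp [ 0.5918 -0.2087  0.1074] shift units [-0.05  0.11  2.45] rotz units 0.02 tilt [-0.005  0.003 -1.   ]
[317.6 271.4]
```

View pics/w6c.png

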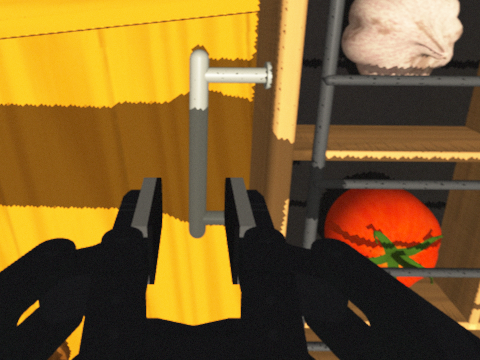

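Bar at crop x≈198 lies between the finger tips (157, 233). Descending.

carry_out(
  rows=[
    {"xyz":[-0.05,0.08,0.5],"rotation":[0,0,0],"gripper":0.3},
    {"xyz":[0,0,0.6],"rotation":[0,0,0],"gripper":0.3},
    {"xyz":[0,0,0.6],"rotation":[0,0,0],"gripper":0.3},
    {"xyz":[0,0,0.5],"rotation":[0,0,0],"gripper":0.3},
    {"xyz":[0,0,0.25],"rotation":[0,0,0],"gripper":0.3},
    {"xyz":[0,0,0],"rotation":[0,0,0],"gripper":0.3},
  ],
)

```text
time_s: 16.25
tcp_pos: [0.5935, -0.2134, 0.034]
orientation: [-0.001, 0.891, 0.454, -0.001]
ft_force: [-0.5, 0.0, -0.0]
grip_width: 0.299
grasp_force: 0.0
```

carry_out(
  rows=[
    {"xyz":[0,0,0],"rotation":[0,0,0],"gripper":0.2},
    {"xyz":[0,0,0],"rotation":[0,0,0],"gripper":0.1},
    {"xyz":[0,0,0],"rotation":[0,0,0],"gripper":0},
    {"xyz":[0,0,0],"rotation":[0,0,0],"gripper":0},
    {"xyz":[0,0,0],"rotation":[0,0,0],"gripper":0},
  ],
)

```text
time_s: 16.67
tcp_pos: [0.592, -0.2122, 0.0359]
orientation: [-0.003, 0.891, 0.454, -0.001]
ft_force: [-5.1, 3.2, 2.6]
grip_width: 0.092
grasp_force: 58.5
```

Run:
```python
from h import *
s=read_state();go(s['tcp_pos']+.16*np.array([-.807,.590,0]),54)
```

```text
t=54.0 tcp [ 0.592  -0.2122  0.0359] shift units [ 0.02 -5.33  0.04] rotz units 0.0 tilt [-0.005  0.005 -1.   ]
```

carry_out(
  rows=[
    {"xyz":[0,-0.3,0],"rotation":[0,0,0],"gripper":0},
    {"xyz":[0,-0.5,0],"rotation":[0,0,0],"gripper":0},
    {"xyz":[0,-0.6,0],"rotation":[0,0,0],"gripper":0},
    {"xyz":[0,-0.6,0],"rotation":[0,0,0],"gripper":0},
    {"xyz":[0,-0.6,0],"rotation":[0,0,0],"gripper":0},
    {"xyz":[0,-0.6,0],"rotation":[0,0,0],"gripper":0},
    {"xyz":[0,-0.6,0],"rotation":[0,0,0],"gripper":0},
    {"xyz":[0,-0.5,0],"rotation":[0,0,0],"gripper":0},
    {"xyz":[0,-0.4,0],"rotation":[0,0,0],"gripper":0},
    {"xyz":[0,-0.2,0],"rotation":[0,0,0],"gripper":0},
  ],
)

```text
time_s: 17.5
tcp_pos: [0.475, -0.1262, 0.0359]
orientation: [-0.0, 0.891, 0.454, 0.001]
ft_force: [2.5, -0.2, -8.9]
grip_width: 0.091
grasp_force: 59.4
```

carry_out(
  rows=[
    {"xyz":[0,0,0],"rotation":[0,0,0],"gripper":0},
  ],
)

```text
time_s: 17.58
tcp_pos: [0.4746, -0.1259, 0.0359]
orientation: [-0.001, 0.891, 0.454, 0.0]
ft_force: [0.9, 2.0, -3.6]
grip_width: 0.093
grasp_force: 59.9
```

carry_out(
  rows=[
    {"xyz":[0,0,0],"rotation":[0,0,0],"gripper":0.3},
    {"xyz":[0,0,0],"rotation":[0,0,0],"gripper":0.3},
    {"xyz":[0,0,0],"rotation":[0,0,0],"gripper":0.3},
    {"xyz":[0,0,-0.7],"rotation":[0,0,0],"gripper":0.3},
    {"xyz":[0,0,-0.9],"rotation":[0,0,0],"gripper":0.3},
    {"xyz":[0,0,-0.9],"rotation":[0,0,0],"gripper":0.5},
    {"xyz":[0,0,-0.9],"rotation":[0,0,0],"gripper":0.85},
    {"xyz":[0.5,0.8,-0.9],"rotation":[0,0,0],"gripper":0.85},
    {"xyz":[0.5,0.9,-0.9],"rotation":[0,0,0],"gripper":0.85},
    {"xyz":[0.5,0.9,0],"rotation":[0,0,0],"gripper":0.85},
  ],
)

```text
time_s: 18.42
tcp_pos: [0.5706, -0.1393, 0.1984]
orientation: [0.003, 0.891, 0.454, 0.005]
ft_force: [1.5, 0.2, 0.9]
grip_width: 0.849
grasp_force: 0.0
```

carry_out(
  rows=[
    {"xyz":[0.5,0.9,0],"rotation":[0,0,0],"gripper":0.85},
    {"xyz":[0,0.2,0],"rotation":[0,0,0],"gripper":0.85},
    {"xyz":[0,0,0],"rotation":[0,0,0],"gripper":0.85},
    {"xyz":[0,0,0],"rotation":[0,0,0],"gripper":0.85},
  ],
)

```text
time_s: 18.75
tcp_pos: [0.5999, -0.1459, 0.1914]
orientation: [0.0, 0.891, 0.453, -0.001]
ft_force: [-0.2, 0.5, -1.0]
grip_width: 0.851
grasp_force: 0.0
```

Run:
```python
from h import *
W=snap('wrist','w7')
go([.600,-.14,.03],54)
print(proj(W,(.6,-.14,.045)).round(1))
```

```text
t=53.9 tcp [ 0.5992 -0.1456  0.1913] shift units [ 0.17 -0.08  5.38] rotz units -0.03 tilt [-0.002 -0.    -1.   ]
[307.5 215.8]
```

View pics/w7.png

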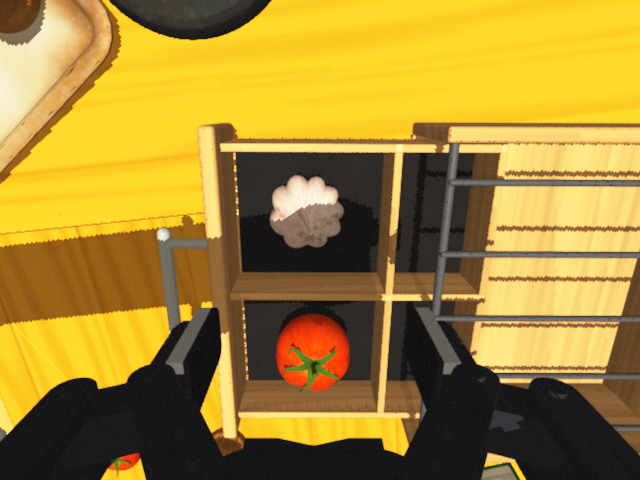

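The garlic is at (307,212), on the prediction; the tomato is in the other compartment at (313,352). The fingers fit between the front and the divider.

carry_out(
  rows=[
    {"xyz":[0.15,-0.05,0.6],"rotation":[0,0,0],"gripper":0.85},
    {"xyz":[0.1,-0.03,0.9],"rotation":[0,0,0],"gripper":0.85},
    {"xyz":[0,0,0.9],"rotation":[0,0,0],"gripper":0.85},
    {"xyz":[0,0,0.9],"rotation":[0,0,0],"gripper":0.85},
    {"xyz":[0,0,0.8],"rotation":[0,0,0],"gripper":0.85},
    {"xyz":[0,0,0.7],"rotation":[0,0,0],"gripper":0.85},
    {"xyz":[0,0,0.5],"rotation":[0,0,0],"gripper":0.85},
    {"xyz":[0,0,0],"rotation":[0,0,0],"gripper":0.85},
    {"xyz":[0,0,0],"rotation":[0,0,0],"gripper":0.85},
  ],
)

```text
time_s: 19.55
tcp_pos: [0.602, -0.137, 0.0325]
orientation: [-0.0, 0.891, 0.454, -0.001]
ft_force: [0.2, -0.2, -0.2]
grip_width: 0.854
grasp_force: 0.0
```

carry_out(
  rows=[
    {"xyz":[0,0,0],"rotation":[0,0,0],"gripper":0.75},
    {"xyz":[0,0,0],"rotation":[0,0,0],"gripper":0.7},
    {"xyz":[0,0,0],"rotation":[0,0,0],"gripper":0.65},
    {"xyz":[0,0,0],"rotation":[0,0,0],"gripper":0.55},
    {"xyz":[0,0,0],"rotation":[0,0,0],"gripper":0.45},
    {"xyz":[0,0,0],"rotation":[0,0,0],"gripper":0.4},
    {"xyz":[0,0,0],"rotation":[0,0,0],"gripper":0.4},
  ],
)

```text
time_s: 20.13
tcp_pos: [0.6048, -0.1378, 0.0352]
orientation: [0.001, 0.891, 0.454, 0.001]
ft_force: [-0.8, 0.7, 7.0]
grip_width: 0.582
grasp_force: 58.0
```

carry_out(
  rows=[
    {"xyz":[0,0,-0.4],"rotation":[0,0,0],"gripper":0.4},
    {"xyz":[0,0,-0.8],"rotation":[0,0,0],"gripper":0.4},
    {"xyz":[0,0,-0.9],"rotation":[0,0,0],"gripper":0.4},
    {"xyz":[0,0,-0.9],"rotation":[0,0,0],"gripper":0.4},
    {"xyz":[0,0,-0.9],"rotation":[0,0,0],"gripper":0.4},
    {"xyz":[0,0,-0.9],"rotation":[0,0,0],"gripper":0.4},
    {"xyz":[0,0,-0.9],"rotation":[0,0,0],"gripper":0.4},
    {"xyz":[0,0,-0.9],"rotation":[0,0,0],"gripper":0.4},
    {"xyz":[0,0,-0.9],"rotation":[0,0,0],"gripper":0.4},
    {"xyz":[0,0,0],"rotation":[0,0,0],"gripper":0.4},
  ],
)

```text
time_s: 20.97
tcp_pos: [0.6065, -0.139, 0.265]
orientation: [0.003, 0.891, 0.454, 0.005]
ft_force: [0.3, -1.0, -0.5]
grip_width: 0.586
grasp_force: 58.6
```

Run:
```python
from h import *
S=load('scene0');print('mug',onz(S,293,155,0).round(3),'kettle',onz(S,362,155,0).round(3))
go([.4555,.367,.3],54)
s=read_state();print(s['grip_width'],s['grasp_force'],np.round(s['joint_positions'],2))
```

```text
mug [0.708 0.268 0.   ] kettle [0.827 0.129 0.   ]
t=54.0 tcp [ 0.6065 -0.139   0.265 ] shift units [ 10.68 -13.98  -1.25] rotz units -0.01 tilt [ 0.012 -0.001 -1.   ]
0.5858082633055531 58.615143861716206 [-0.61  0.45  1.01  1.68 -0.4   1.23 -0.14]
```

carry_out(
  rows=[
    {"xyz":[0.3,-0.4,0],"rotation":[0,0,0],"gripper":0.4},
    {"xyz":[0.6,-0.8,0],"rotation":[0,0,0],"gripper":0.4},
    {"xyz":[0.7,-0.9,0],"rotation":[0,0,0],"gripper":0.4},
    {"xyz":[0.7,-0.9,0],"rotation":[0,0,0],"gripper":0.4},
    {"xyz":[0.7,-0.9,0],"rotation":[0,0,0],"gripper":0.4},
    {"xyz":[0.7,-0.9,0],"rotation":[0,0,0],"gripper":0.4},
    {"xyz":[0.7,-0.9,0],"rotation":[0,0,0],"gripper":0.4},
    {"xyz":[0.7,-0.9,0],"rotation":[0,0,0],"gripper":0.4},
    {"xyz":[0.7,-0.9,0],"rotation":[0,0,0],"gripper":0.4},
    {"xyz":[0.7,-0.9,0],"rotation":[0,0,0],"gripper":0.4},
  ],
)

```text
time_s: 21.8
tcp_pos: [0.5128, 0.1701, 0.2578]
orientation: [-0.001, 0.891, 0.454, 0.0]
ft_force: [0.8, -0.2, -1.1]
grip_width: 0.588
grasp_force: 58.7
```

carry_out(
  rows=[
    {"xyz":[0.7,-0.9,0],"rotation":[0,0,0],"gripper":0.4},
    {"xyz":[0.7,-0.9,0],"rotation":[0,0,0],"gripper":0.4},
    {"xyz":[0.7,-0.9,0],"rotation":[0,0,0],"gripper":0.4},
    {"xyz":[0.7,-0.9,0],"rotation":[0,0,0],"gripper":0.4},
    {"xyz":[0.7,-0.9,0.3],"rotation":[0,0,0],"gripper":0.4},
    {"xyz":[0.5,-0.7,0.5],"rotation":[0,0,0],"gripper":0.4},
    {"xyz":[0.2,-0.4,0.7],"rotation":[0,0,0],"gripper":0.4},
    {"xyz":[0,0,0.7],"rotation":[0,0,0],"gripper":0.4},
    {"xyz":[0,0,0],"rotation":[0,0,0],"gripper":0.4},
  ],
)

```text
time_s: 22.55
tcp_pos: [0.4478, 0.3693, 0.1873]
orientation: [0.001, 0.89, 0.456, -0.004]
ft_force: [-0.9, 0.5, -0.3]
grip_width: 0.582
grasp_force: 58.8
```

Run:
```python
from h import *
W=snap('wrist','w8')
go([.4555,.367,.04],54)
s=read_state();print(s['grip_width'],s['grasp_force'])
# plate from wrist: white region, inside of rim circle at z=.018
h=cv2.cvtColor(W['image'],cv2.COLOR_BGR2HSV)
m=((h[...,1]<50)&(h[...,2]>200)).astype(np.uint8)
c=max(cv2.findContours(m,0,2)[0],key=cv2.contourArea);print(cv2.boundingRect(c))
P=np.array([onz(W,*q[0],.018)[:2] for q in cv2.convexHull(c)],np.float32);print(cv2.minEnclosingCircle(P))
```

```text
t=54.0 tcp [0.4498 0.3685 0.1895] shift units [0.1  0.18 4.98] rotz units 0.01 tilt [-0.004 -0.004 -1.   ]
0.5909185991192534 58.78997072159109
(89, 0, 127, 323)
((0.36122190952301025, 0.46347472071647644), 0.13063029944896698)
```

View pics/w8.png

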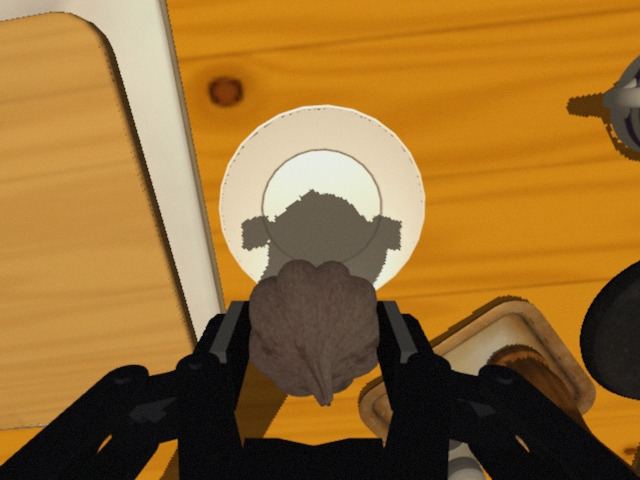

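The garlic is held at (315,330). The plate's flat middle is centred at about (322,206).

Run:
```python
from h import *
W=load('w8')
c=onz(W,322,206,.006);print(c.round(4),onz(W,322,105,.018).round(4),onz(W,219,200,.018).round(4),onz(W,425,200,.018).round(4))
print('garlic at',onz(W,315,325,.19).round(4))
go([c[0],c[1],.032],54)
```

```text
[0.4562 0.3669 0.006 ] [0.5029 0.433  0.018 ] [0.3927 0.4226 0.018 ] [0.5285 0.3245 0.018 ]
garlic at [0.448  0.3669 0.19  ]
t=54.0 tcp [0.4498 0.3685 0.1895] shift units [0.11 0.21 5.25] rotz units 0.01 tilt [-0.004 -0.004 -1.   ]
```

carry_out(
  rows=[
    {"xyz":[0.1,0.15,0.6],"rotation":[0,0,0],"gripper":0.4},
    {"xyz":[0.07,0.1,0.9],"rotation":[0,0,0],"gripper":0.4},
    {"xyz":[0,0,0.9],"rotation":[0,0,0],"gripper":0.4},
    {"xyz":[0,0,0.9],"rotation":[0,0,0],"gripper":0.4},
    {"xyz":[0,0,0.8],"rotation":[0,0,0],"gripper":0.4},
    {"xyz":[0,0,0.6],"rotation":[0,0,0],"gripper":0.4},
    {"xyz":[0,0,0.35],"rotation":[0,0,0],"gripper":0.4},
    {"xyz":[0,0,0.15],"rotation":[0,0,0],"gripper":0.4},
    {"xyz":[0,0,0.05],"rotation":[0,0,0],"gripper":0.4},
    {"xyz":[0,0,0],"rotation":[0,0,0],"gripper":0.4},
  ],
)

```text
time_s: 23.43
tcp_pos: [0.4622, 0.3697, 0.0355]
orientation: [-0.0, 0.891, 0.454, 0.001]
ft_force: [-0.1, 0.3, 0.4]
grip_width: 0.587
grasp_force: 58.8
```

carry_out(
  rows=[
    {"xyz":[0,0,0.05],"rotation":[0,0,0],"gripper":0.4},
    {"xyz":[0,0,0],"rotation":[0,0,0],"gripper":0.4},
  ],
)

```text
time_s: 23.6
tcp_pos: [0.4618, 0.37, 0.0338]
orientation: [-0.0, 0.891, 0.454, 0.001]
ft_force: [-0.8, 0.3, 0.1]
grip_width: 0.584
grasp_force: 58.8
```

carry_out(
  rows=[
    {"xyz":[-0.13,-0.07,0.1],"rotation":[0,0,0],"gripper":0.4},
    {"xyz":[0,0,0.07],"rotation":[0,0,0],"gripper":0.4},
    {"xyz":[0,0,0],"rotation":[0,0,0],"gripper":0.4},
  ],
)

```text
time_s: 23.85
tcp_pos: [0.4562, 0.3672, 0.0271]
orientation: [-0.0, 0.891, 0.454, -0.001]
ft_force: [0.3, 0.6, 0.0]
grip_width: 0.587
grasp_force: 58.8
```

carry_out(
  rows=[
    {"xyz":[0,0,0.05],"rotation":[0,0,0],"gripper":0.4},
    {"xyz":[0,0,0],"rotation":[0,0,0],"gripper":0.4},
  ],
)

```text
time_s: 24.02
tcp_pos: [0.4569, 0.3676, 0.0262]
orientation: [-0.0, 0.891, 0.454, -0.0]
ft_force: [-1.6, -0.5, 2.4]
grip_width: 0.588
grasp_force: 59.3
```

carry_out(
  rows=[
    {"xyz":[0,0,0],"rotation":[0,0,0],"gripper":0.6},
    {"xyz":[0,0,0],"rotation":[0,0,0],"gripper":0.7},
    {"xyz":[0,0,0],"rotation":[0,0,0],"gripper":0.85},
    {"xyz":[0,0,0],"rotation":[0,0,0],"gripper":0.85},
    {"xyz":[0,0,-0.4],"rotation":[0,0,0],"gripper":0.85},
    {"xyz":[0,0,-0.9],"rotation":[0,0,0],"gripper":0.85},
    {"xyz":[0,0,-0.9],"rotation":[0,0,0],"gripper":0.85},
    {"xyz":[0,0,-0.9],"rotation":[0,0,0],"gripper":0.85},
    {"xyz":[0,0,-0.9],"rotation":[0,0,0],"gripper":0.85},
    {"xyz":[0,0,-0.9],"rotation":[0,0,0],"gripper":0.85},
  ],
)

```text
time_s: 24.85
tcp_pos: [0.4572, 0.3671, 0.1751]
orientation: [-0.0, 0.891, 0.454, 0.0]
ft_force: [-0.3, 0.6, -0.4]
grip_width: 0.851
grasp_force: 0.0
```

carry_out(
  rows=[
    {"xyz":[0,0,-0.9],"rotation":[0,0,0],"gripper":0.85},
    {"xyz":[0,0,-0.9],"rotation":[0,0,0],"gripper":0.85},
    {"xyz":[0,0,-0.9],"rotation":[0,0,0],"gripper":0.85},
    {"xyz":[0,0,0],"rotation":[0,0,0],"gripper":0.85},
  ],
)

```text
time_s: 25.18
tcp_pos: [0.4608, 0.3689, 0.261]
orientation: [-0.002, 0.891, 0.454, 0.005]
ft_force: [0.7, -0.0, 0.6]
grip_width: 0.856
grasp_force: 0.0
```

Run:
```python
from h import *
W=snap('wrist','w9')
h=cv2.cvtColor(W['image'],cv2.COLOR_BGR2HSV)
u,v=proj(W,(.456,.367,.04)).astype(int);print(u,v)
cv2.imwrite('pics/w9c.png',W['image'][max(v-130,0):v+130,u-150:u+150])
go([.46,-.125,.27],54)
```

```text
308 208
t=54.0 tcp [0.4594 0.3683 0.2583] shift units [-13.28   9.69  -0.49] rotz units -0.01 tilt [ 0.005  0.006 -1.   ]
```

View pics/w9c.png

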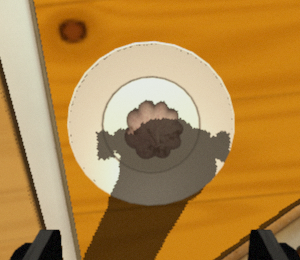

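The garlic sits in the middle of the plate, crop (153,130) against a plate centre of about (151,125).

carry_out(
  rows=[
    {"xyz":[-0.4,0.3,0],"rotation":[0,0,0],"gripper":0.85},
    {"xyz":[-0.8,0.6,0],"rotation":[0,0,0],"gripper":0.7},
    {"xyz":[-0.8,0.6,0],"rotation":[0,0,0],"gripper":0.5},
    {"xyz":[-0.8,0.6,0],"rotation":[0,0,0],"gripper":0.3},
    {"xyz":[-0.8,0.6,0],"rotation":[0,0,0],"gripper":0.3},
    {"xyz":[-0.8,0.6,0],"rotation":[0,0,0],"gripper":0.3},
    {"xyz":[-0.8,0.6,0],"rotation":[0,0,0],"gripper":0.3},
    {"xyz":[-0.8,0.6,0],"rotation":[0,0,0],"gripper":0.3},
    {"xyz":[-0.8,0.6,0],"rotation":[0,0,0],"gripper":0.3},
    {"xyz":[-0.8,0.6,0],"rotation":[0,0,0],"gripper":0.3},
  ],
)

```text
time_s: 26.07
tcp_pos: [0.4592, 0.0795, 0.2519]
orientation: [-0.0, 0.891, 0.454, -0.002]
ft_force: [-0.0, 0.2, 0.3]
grip_width: 0.301
grasp_force: 0.0
```

carry_out(
  rows=[
    {"xyz":[-0.8,0.6,0],"rotation":[0,0,0],"gripper":0.3},
    {"xyz":[-0.8,0.6,0],"rotation":[0,0,0],"gripper":0.3},
    {"xyz":[-0.8,0.7,0],"rotation":[0,0,0],"gripper":0.3},
    {"xyz":[-0.8,0.7,0],"rotation":[0,0,0],"gripper":0.3},
    {"xyz":[-0.8,0.7,0.4],"rotation":[0,0,0],"gripper":0.3},
    {"xyz":[-0.7,0.7,0.7],"rotation":[0,0,0],"gripper":0.3},
    {"xyz":[-0.5,0.5,0.9],"rotation":[0,0,0],"gripper":0.3},
    {"xyz":[-0.2,0.2,0.9],"rotation":[0,0,0],"gripper":0.3},
    {"xyz":[0,0,0],"rotation":[0,0,0],"gripper":0.3},
    {"xyz":[0,0,0],"rotation":[0,0,0],"gripper":0.3},
  ],
)

```text
time_s: 26.9
tcp_pos: [0.4603, -0.1151, 0.1852]
orientation: [0.002, 0.891, 0.454, 0.003]
ft_force: [-0.5, 1.1, 0.4]
grip_width: 0.299
grasp_force: 0.0
```

Run:
```python
from h import *
go([.4746,-.1259,.036],54)
W=snap('wrist','w10')
p=proj(W,(.4746,-.1259,.057));print(p.round(1))
# bar: grey pixels in a strip above the handle middle
h=cv2.cvtColor(W['image'],cv2.COLOR_BGR2HSV)
for v in range(int(p[1])-90,int(p[1])+1,15):
    x=np.where((h[v,250:420,1]<70)&(h[v,250:420,2]>40))[0]+250; print(v,x.min() if len(x) else None,x.max() if len(x) else None,len(x))
```

```text
t=54.0 tcp [ 0.4603 -0.1151  0.1852] shift units [-0.03  0.57  4.98] rotz units 0.01 tilt [ 0.007 -0.001 -1.   ]
[335.5 229.9]
139 417 419 2
154 335 419 15
169 333 418 65
184 333 419 17
199 333 419 17
214 333 344 12
229 332 343 12
```

carry_out(
  rows=[
    {"xyz":[0,0.4,0.3],"rotation":[0,0,0],"gripper":0.3},
    {"xyz":[-0.03,0.2,0.8],"rotation":[0,0,0],"gripper":0.3},
    {"xyz":[0,0,0.9],"rotation":[0,0,0],"gripper":0.3},
    {"xyz":[0,0,0],"rotation":[0,0,0],"gripper":0.3},
    {"xyz":[0,0,0],"rotation":[0,0,0],"gripper":0.3},
  ],
)

```text
time_s: 27.37
tcp_pos: [0.4452, -0.1187, 0.1544]
orientation: [0.013, 0.891, 0.454, 0.015]
ft_force: [0.5, 0.7, 0.8]
grip_width: 0.302
grasp_force: 0.0
```

Run:
```python
from h import *
go([.4756,-.1266,.036],54)
```

```text
t=54.0 tcp [ 0.4452 -0.1187  0.1544] shift units [0.32 0.83 3.98] rotz units -0.0 tilt [ 0.039 -0.009 -0.999]
```

Run:
```python
from h import *
s=read_state();print(np.round(s['joint_positions'],3),np.round(s['joint_vel'],3))
```

```text
[-1.532 -0.411  1.57   2.179  0.51   0.984 -0.873] [-0.006  0.003 -0.007 -0.051  0.006 -0.008 -0.   ]
```

carry_out(
  rows=[
    {"xyz":[0,0,0],"rotation":[0,0,0],"gripper":0.3},
    {"xyz":[0,0,0],"rotation":[0,0,0],"gripper":0.3},
  ],
)

```text
time_s: 27.53
tcp_pos: [0.4476, -0.119, 0.1559]
orientation: [0.014, 0.891, 0.453, 0.017]
ft_force: [1.0, -1.0, -0.1]
grip_width: 0.301
grasp_force: 0.0
```

Run:
```python
from h import *
s=read_state();print(np.round(s['joint_positions'],3),np.round(s['joint_vel'],3))
go([.4756,-.1266,.036],54)
```

```text
[-1.533 -0.41   1.57   2.176  0.51   0.983 -0.874] [-0.001  0.001 -0.002  0.002  0.001  0.001 -0.003]
t=54.0 tcp [ 0.4476 -0.119   0.1559] shift units [0.28 0.74 4.03] rotz units -0.01 tilt [ 0.042 -0.01  -0.999]
```

```bash
cat > kin.py <<'E'
from h import *
from scipy.spatial.transform import Rotation as Rn
from scipy.optimize import least_squares
def Q(o): return Rn.from_quat([o[1],o[2],o[3],o[0]])
SG=np.array([-1,1,-1,1,-1,1,-1.])
def fk(q,p):
    h,L1,L2,L3,c,c7,x0,y0=p; q=SG*np.array(q)
    R=Rn.from_euler('z',c); x=np.array([x0,y0,h])
    for i,(ax,L) in enumerate(zip('zyzyzyz',[0,0,L1,0,L2,0,L3])):
        R=R*Rn.from_euler(ax,q[i]); x=x+R.apply([0,0,L])
    return x,R*Rn.from_euler('z',c7)
def res(p,data):
    r=[]
    for q,x,o in data:
        a,R=fk(q,p); r+=list((a-x)/.005)+list((R.inv()*Q(o)).as_rotvec()/.02)
    return r
E
python3 - <<'E'
from kin import *
s=read_state()
D=[([-1.341,.384,.044,1.599,-.018,1.161,-.05],[.209,.615,.23],[0,.163,.987,-.001]),
 ([-.61,.45,1.01,1.68,-.4,1.23,-.14],[.6065,-.139,.265],[.003,.891,.454,.005]),
 (s['joint_positions'],s['tcp_pos'],s['orientation'])]
np.savez('fit0.npz',q=s['joint_positions'],x=s['tcp_pos'],o=s['orientation'])
best=None
for c7 in np.arange(-3,3.2,.5):
  for c in(-.1,):
    r=least_squares(res,[.3,.4,.4,.25,c,c7,0,0],args=(D,),max_nfev=300)
    if best is None or r.cost<best.cost: best=r
print(best.cost,best.x.round(4)); print(np.round(best.fun,2).reshape(3,6))
E
```

```text
3.5249496749731053 [ 0.5116  0.4797  0.5138  0.5196 -0.0451  1.5252  0.0106 -0.0028]
[[-0.11  0.14  0.21 -0.   -0.02  0.01]
 [ 0.14 -0.3  -1.93 -0.17  0.3  -0.04]
 [-0.04  0.15  1.72  0.04  0.09  0.03]]
```

```bash
cat >> kin.py <<'E'
P=[0.5116,0.4797,0.5138,0.5196,-0.0451,1.5252,0.0106,-0.0028]
LO=np.array([-2.61,-.41,-1.48,0,-1.57,.05,-2.85]);HI=np.array([2.61,2.15,1.57,2.5,4.71,1.97,2.85])
def jac(q):
    x0,R0=fk(q,P);J=np.zeros((6,7))
    for i in range(7):
        d=np.array(q,float);d[i]+=1e-5;x,R=fk(d,P);J[:3,i]=(x-x0)/1e-5;J[3:,i]=(R*R0.inv()).as_rotvec()/1e-5
    return J
def sim(q,rows,w=np.ones(7)):
    """rows: (dx,dy,dz,rz) tool units, pinv steps"""
    q=np.array(q,float)
    xc,Rc=fk(q,P)
    for dx,dy,dz,rz in rows:
        xc=xc+Rc.apply(np.array([dx,dy,dz])*.03);Rc=Rc*Rn.from_rotvec([0,0,rz*.08])
        for k in range(3):
            x,R=fk(q,P);e=np.r_[xc-x,(Rc*R.inv()).as_rotvec()]
            J=jac(q)/w; q=np.clip(q+np.linalg.pinv(J,rcond=1e-3)@e/w,LO,HI)
    return q
E
python3 - <<'E'
from kin import *
q=[-.61,.45,1.01,1.68,-.4,1.23,-.14]
rows=[(.668,-.874,0,0)]*16; q=sim(q,rows);print('plate',q.round(2))
q=sim(q,[(0,0,.9,0)]*8);q=sim(q,[(0,0,-.9,0)]*8)
q=sim(q,[(-.8,.6,0,0)]*16);print('back',q.round(2),fk(q,P)[0].round(3)); q=sim(q,[(0,.3,.9,0)]*4);print(q.round(2))
a=[-1.341,.384,.044,1.599,-.018,1.161,-.05]
print('start->',sim(a,[(-1,0,-.4,1)]*20).round(2))
E
```

```text
plate [-1.5   0.33  0.91  1.76 -0.28  1.18 -1.14]
back [-1.32 -0.06  1.48  2.01  0.07  1.13 -0.5 ] [ 0.464 -0.114  0.255]
[-0.78  0.4   1.15  2.04 -0.45  0.97 -0.03]
start-> [-0.92 -0.1   0.51  1.66  0.05  1.58 -0.76]
```

Run:
```python
from kin import *
s=read_state();q0=np.array(s['joint_positions']);x,R=fk(q0,P)
# first lift
out=[]
A={'out':(.3,.8,0,0),'left':(.8,-.6,0,0),'right':(-.6,.5,-0,0),'up':(0,0,-.8,0),'outup':(0.2,.6,-.6,0),'leftout':(.9,.1,0,0),'rightout':(-.5,.8,0,0)}
q1=sim(q0,[(0,0,-.8,0)]*3);print(q1.round(2))
for n,a in A.items():
  for N in(6,9):
    for r in(1,-1):
      for M in(8,16):
        a_=np.array(a);b=np.array([0,0,0,r])
        for order in(0,1):
          s1=[a_]*N;s2=[b]*M;s3=[-a_]*N;s4=[-b]*M
          if order: s1,s2,s3,s4=s2,s1,s4,s3
          try:
            qs=[q1]
            for g in(s1,s2,s3,s4): qs.append(sim(qs[-1],g))
          except Exception as e: continue
          m=min(np.minimum(k-LO,HI-k)[1:].min() for k in qs[1:])
          xe=np.linalg.norm(fk(qs[-1],P)[0]-fk(q1,P)[0])
          out.append((qs[-1][2],n,N,r*M,order,round(m,2),round(xe,3),qs[-1].round(2)))
out.sort(key=lambda t:t[0])
for o in out[:8]: print(o)
```

```text
[-1.31 -0.41  1.31  2.11  0.45  1.14 -0.84]
(np.float64(0.041847067119323164), 'rightout', 9, 16, 1, np.float64(0.0), np.float64(0.379), array([ 0.05, -0.41,  0.04,  2.5 ,  0.08,  1.42, -0.57]))
(np.float64(0.16318676314344138), 'right', 9, 16, 1, np.float64(0.0), np.float64(0.312), array([-0.41, -0.41,  0.16,  2.5 ,  0.1 ,  1.26, -0.93]))
(np.float64(0.25971253071693284), 'leftout', 9, -16, 1, np.float64(0.0), np.float64(0.412), array([-0.11, -0.41,  0.26,  2.5 ,  0.27,  1.49, -0.59]))
(np.float64(0.3852996676218155), 'rightout', 6, 16, 1, np.float64(0.0), np.float64(0.275), array([-0.38, -0.41,  0.39,  2.47,  0.29,  1.27, -0.78]))
(np.float64(0.41138954023037416), 'left', 9, 16, 0, np.float64(0.0), np.float64(0.331), array([-1.19, -0.41,  0.41,  2.5 ,  0.28,  1.42, -1.56]))
(np.float64(0.4601522711006642), 'rightout', 9, -8, 0, np.float64(0.0), np.float64(0.137), array([-0.52, -0.38,  0.46,  2.3 ,  0.52,  1.22, -0.61]))
(np.float64(0.47478682364140784), 'leftout', 6, -16, 1, np.float64(0.0), np.float64(0.275), array([-0.4 , -0.41,  0.47,  2.45,  0.36,  1.3 , -0.74]))
(np.float64(0.5114096526691516), 'left', 9, -16, 1, np.float64(0.0), np.float64(0.422), array([ 0.19, -0.16,  0.51,  2.22,  0.47,  1.27, -0.13]))
```

```bash
cat > srch.py <<'E'
from kin import *
s=read_state();q0=np.array(s['joint_positions'])
tgt=np.array([.4756,-.1266,.036]);Rt=Rn.from_quat([.891,.454,0,0])
for q3 in np.arange(-.6,1.6,.3):
    f=lambda q:np.r_[(fk(q,P)[0]-tgt)*10,(Rt.inv()*fk(q,P)[1]).as_rotvec(),.3*(q[2]-q3)]
    r=least_squares(f,[-.3-q3*.5+.3,.3,q3,1.9,0,1.1,0],bounds=(LO,HI));print('fam',round(q3,1),r.x.round(2),round(r.cost,5))
q1=sim(q0,[(0,0,-.8,0)]*4+[(0.25,.8,0,0)]*5);print('out',q1.round(2),fk(q1,P)[0].round(3))
out=[]
dirs={f'{d}':(np.cos(np.radians(d))*.9,np.sin(np.radians(d))*.9,0,0) for d in range(0,360,30)}
dirs['up']=(0,0,-.9,0)
for n,a in dirs.items():
  a_=np.array(a);N=6
  for M in(10,-10,18,-18):
    b=np.array([0,0,0,np.sign(M)])
    for order in(0,1):
      g=[[a_]*N,[b]*abs(M),[-a_]*N,[-b]*abs(M)]
      if order: g=[g[1],g[0],g[3],g[2]]
      qs=[q1]
      for k in g: qs.append(sim(qs[-1],k))
      xe=np.linalg.norm(fk(qs[-1],P)[0]-fk(q1,P)[0])
      if xe<.005: out.append((round(qs[-1][2]-q1[2],2),n,M,order,qs[-1].round(2)))
out.sort(key=lambda t:t[0])
for o in out[:6]: print(o)
E
python3 srch.py
```

```text
fam -0.6 [ 0.75  0.42 -0.6   2.13  0.37  0.7  -0.72] 0.0
fam -0.3 [ 0.49  0.37 -0.3   2.13  0.17  0.67 -0.56] 0.0
fam 0.0 [ 0.22  0.35 -0.    2.13  0.    0.66 -0.41] 0.0
fam 0.3 [-0.06  0.37  0.3   2.13 -0.17  0.67 -0.27] 0.0
fam 0.6 [-0.32  0.42  0.6   2.13 -0.37  0.7  -0.11] 0.0
fam 0.9 [-0.57  0.53  0.9   2.13 -0.6   0.76  0.09] 0.0
fam 1.2 [-0.79  0.75  1.2   2.13 -0.92  0.93  0.32] 0.0
fam 1.5 [-0.91  1.21  1.5   2.13 -1.3   1.33  0.54] 0.0
out [-1.8  -0.41  1.57  1.83  0.54  1.24 -0.85] [ 0.591 -0.089  0.319]
(np.float64(-0.49), 'up', 18, 0, array([-0.98,  0.11,  1.08,  1.83, -0.04,  1.12, -0.37]))
(np.float64(-0.26), 'up', -18, 1, array([-1.17,  0.17,  1.31,  1.83, -0.1 ,  1.13, -0.32]))
```

```bash
cat > beam.py <<'E'
from kin import *
def beam(q0,depth=8,width=12,n=4,zmin=.15):
    prim={'up':(0,0,-.8,0),'dn':(0,0,.8,0),'yaw+':(0,0,0,1),'yaw-':(0,0,0,-1),'+x':(.8,0,0,0),'-x':(-.8,0,0,0),'+y':(0,.8,0,0),'-y':(0,-.8,0,0)}
    B=[(9,np.array(q0,float),[])];best=B[0]
    for d in range(depth):
        C=[]
        for _,q,path in B:
            x0,R0=fk(q,P)
            for k,p in prim.items():
                q2=sim(q,[p]*n);x,R=fk(q2,P)
                want=x0+R0.apply(np.array(p[:3])*.03*n)
                m=np.minimum(q2-LO,HI-q2)[1:].min()
                if np.linalg.norm(x-want)>.004 or (m<.05 and d>1) or not(-.35<x[1]<.2 and .40<x[0]<.68 and zmin<x[2]<.46) : continue
                if np.abs(q2-q).max()>.7: continue
                C.append((1.5*max(0,.4-q2[1])+max(0,q2[2]-.5)+max(0,-.6-q2[2]),q2,path+[k]))
        C.sort(key=lambda t:t[0]);B=C[:width]
        if not B: break
        if B[0][0]<best[0]: best=B[0]
    for b in [best]+B[:2]: print(round(b[0],2),b[1].round(2),fk(b[1],P)[0].round(3),b[2])
if __name__=='__main__': beam(read_state()['joint_positions'])
E
time python3 beam.py
```

```text
0.28 [-0.59  0.45  0.78  1.78 -0.35  1.01 -0.31] [ 0.632 -0.065  0.172] ['up', 'yaw+', 'yaw+', 'dn', '+x', '+x', 'yaw-', 'yaw-']
0.28 [-0.59  0.45  0.78  1.78 -0.35  1.01 -0.31] [ 0.632 -0.065  0.172] ['up', 'yaw+', 'yaw+', 'dn', '+x', '+x', 'yaw-', 'yaw-']
0.3 [-0.66  0.43  0.8   1.82 -0.34  0.99 -0.36] [ 0.618 -0.038  0.17 ] ['up', 'yaw+', 'yaw+', 'dn', '+x', 'yaw-', '+x', 'yaw-']
real	0m22.934s
user	0m23.268s
sys	0m0.265s
```

carry_out(
  rows=[
    {"xyz":[0,0,-0.8],"rotation":[0,0,0],"gripper":0.3},
    {"xyz":[0,0,-0.8],"rotation":[0,0,0],"gripper":0.3},
    {"xyz":[0,0,-0.8],"rotation":[0,0,0],"gripper":0.3},
    {"xyz":[0,0,-0.8],"rotation":[0,0,0],"gripper":0.3},
    {"xyz":[0,0,0],"rotation":[0,0,1],"gripper":0.3},
    {"xyz":[0,0,0],"rotation":[0,0,1],"gripper":0.3},
    {"xyz":[0,0,0],"rotation":[0,0,1],"gripper":0.3},
    {"xyz":[0,0,0],"rotation":[0,0,1],"gripper":0.3},
  ],
)

```text
time_s: 28.2
tcp_pos: [0.4433, -0.1175, 0.2518]
orientation: [0.011, 0.952, 0.304, 0.019]
ft_force: [0.0, 0.2, -0.2]
grip_width: 0.301
grasp_force: 0.0
```

Run:
```python
from kin import *
from beam import beam
s=read_state();print(np.round(s['joint_positions'],2));go([.4756,-.1266,.2],54)
beam(s['joint_positions'],8)
```

```text
[-1.17 -0.31  1.2   2.08  0.32  1.15 -1.06]
t=35.5 tcp [ 0.4433 -0.1175  0.2518] shift units [0.65 0.81 1.77] rotz units -4.04 tilt [ 0.042 -0.01  -0.999]
0.25 [-0.57  0.45  0.75  1.77 -0.35  1.01  0.31] [ 0.634 -0.055  0.17 ] ['yaw+', 'dn', '+x', '+x', 'yaw-', 'yaw-', 'yaw-', 'yaw-']
0.25 [-0.57  0.45  0.75  1.77 -0.35  1.01  0.31] [ 0.634 -0.055  0.17 ] ['yaw+', 'dn', '+x', '+x', 'yaw-', 'yaw-', 'yaw-', 'yaw-']
0.26 [-0.33  0.56  0.76  1.64 -0.44  1.07  0.87] [ 0.661 -0.191  0.172] ['+x', 'dn', '+y', 'yaw-', '+y', 'yaw-', 'yaw-', 'yaw-']
```

carry_out(
  rows=[
    {"xyz":[0,0,0],"rotation":[0,0,1],"gripper":0.3},
    {"xyz":[0,0,0],"rotation":[0,0,1],"gripper":0.3},
    {"xyz":[0,0,0],"rotation":[0,0,1],"gripper":0.3},
    {"xyz":[0,0,0],"rotation":[0,0,1],"gripper":0.3},
    {"xyz":[0,0,0.8],"rotation":[0,0,0],"gripper":0.3},
    {"xyz":[0,0,0.8],"rotation":[0,0,0],"gripper":0.3},
    {"xyz":[0,0,0.8],"rotation":[0,0,0],"gripper":0.3},
    {"xyz":[0.8,0,0.2],"rotation":[0,0,0],"gripper":0.3},
    {"xyz":[0.8,0,0],"rotation":[0,0,0],"gripper":0.3},
    {"xyz":[0.8,0,0],"rotation":[0,0,0],"gripper":0.3},
  ],
)

```text
time_s: 29.03
tcp_pos: [0.4919, -0.0926, 0.1992]
orientation: [0.012, 0.988, 0.154, 0.028]
ft_force: [0.7, 1.0, -0.0]
grip_width: 0.302
grasp_force: 0.0
```

Run:
```python
from kin import *
s=read_state();print(np.round(s['joint_positions'],2));go([.4756,-.1266,.17],54)
q=s['joint_positions']
for n,rows in [('yaw then go',[(0,0,0,-.7)]*12),('x more',[(.8,0,0,0)]*4+[(0,0,0,-.7)]*12+[(-.8,.4,0,0)]*3)]:
    q2=sim(q,rows);print(n,q2.round(2),fk(q2,P)[0].round(3))
```

```text
[-1.63 -0.41  1.57  2.07  0.49  1.07 -1.55]
t=17.8 tcp [ 0.4919 -0.0926  0.1992] shift units [-0.91  0.88  0.95] rotz units -7.91 tilt [ 0.059 -0.014 -0.998]
yaw then go [-1.63 -0.41  1.56  2.07  0.51  1.07 -0.89] [ 0.494 -0.1    0.21 ]
x more [-1.87 -0.41  1.57  1.9   0.62  1.14 -0.9 ] [ 0.608 -0.058  0.29 ]
```

carry_out(
  rows=[
    {"xyz":[0,0,-0.8],"rotation":[0,0,0],"gripper":0.3},
    {"xyz":[0,0,-0.8],"rotation":[0,0,0],"gripper":0.3},
    {"xyz":[0,0,-0.8],"rotation":[0,0,0],"gripper":0.3},
    {"xyz":[0,0,-0.8],"rotation":[0,0,0],"gripper":0.3},
    {"xyz":[0,0,-0.8],"rotation":[0,0,0],"gripper":0.3},
    {"xyz":[0,0,-0.8],"rotation":[0,0,0],"gripper":0.3},
    {"xyz":[0,0,-0.8],"rotation":[0,0,0],"gripper":0.3},
    {"xyz":[0,0,-0.8],"rotation":[0,0,0],"gripper":0.3},
    {"xyz":[0,0,0],"rotation":[0,0,0],"gripper":0.3},
  ],
)

```text
time_s: 29.78
tcp_pos: [0.4821, -0.0927, 0.395]
orientation: [0.01, 0.988, 0.151, 0.031]
ft_force: [0.2, 0.9, -0.0]
grip_width: 0.301
grasp_force: 0.0
```

Run:
```python
from kin import *
s=read_state();print(np.round(s['joint_positions'],2));go([.4756,-.1266,.17],54)
q=s['joint_positions']
for n,rows in [('yaw-8',[(0,0,0,-1)]*8),('yaw+8',[(0,0,0,1)]*8),('in',[(-.8,0,0,0)]*4),('out',[(.8,0,0,0)]*4),('+y',[(0,.8,0,0)]*4),('-y',[(0,-.8,0,0)]*4)]:
    q2=sim(q,rows);print(n,q2.round(2),fk(q2,P)[0].round(3))
```

```text
[-1.25 -0.38  1.09  1.82  0.36  1.44 -1.48]
t=17.4 tcp [ 0.4821 -0.0927  0.395 ] shift units [-0.99  0.79  7.48] rotz units -7.98 tilt [ 0.065 -0.011 -0.998]
yaw-8 [-1.32 -0.41  1.11  1.82  0.41  1.46 -0.9 ] [ 0.486 -0.09   0.405]
yaw+8 [-1.09 -0.28  1.01  1.82  0.26  1.41 -2.03] [ 0.487 -0.088  0.406]
in [-0.88 -0.41  0.78  1.97  0.38  1.49 -1.45] [ 0.386 -0.128  0.384]
out [-1.86 -0.25  1.57  1.64  0.28  1.42 -1.45] [0.583 0.014 0.426]
+y [-1.37 -0.36  1.37  1.71  0.37  1.44 -1.3 ] [ 0.515 -0.18   0.409]
-y [-1.23 -0.38  0.89  1.89  0.33  1.44 -1.67] [0.458 0.003 0.402]
```

```bash
sed -i 's/\.40<x\[0\]<\.68 and zmin<x\[2\]<\.46/.33<x[0]<.68 and zmin<x[2]<.52/' beam.py
python3 - <<'E'
from beam import *
beam(read_state()['joint_positions'],10,14,4,.2)
E
```

```text
0.21 [-0.72  0.4   0.7   1.71 -0.27  1.08  0.39] [0.653 0.058 0.222] ['-y', '+x', 'dn', 'dn', '+x', 'yaw-', 'yaw-', 'yaw-', 'yaw-', 'yaw-']
0.21 [-0.72  0.4   0.7   1.71 -0.27  1.08  0.39] [0.653 0.058 0.222] ['-y', '+x', 'dn', 'dn', '+x', 'yaw-', 'yaw-', 'yaw-', 'yaw-', 'yaw-']
0.21 [-0.73  0.4   0.71  1.71 -0.28  1.08  0.39] [0.653 0.058 0.222] ['-y', '+x', 'dn', '+x', 'dn', 'yaw-', 'yaw-', 'yaw-', 'yaw-', 'yaw-']
```

carry_out(
  rows=[
    {"xyz":[0,-0.8,0],"rotation":[0,0,0],"gripper":0.3},
    {"xyz":[0,-0.8,0],"rotation":[0,0,0],"gripper":0.3},
    {"xyz":[0,-0.8,0],"rotation":[0,0,0],"gripper":0.3},
    {"xyz":[0,-0.8,0],"rotation":[0,0,0],"gripper":0.3},
    {"xyz":[0,-0.4,0],"rotation":[0,0,0],"gripper":0.3},
    {"xyz":[0,0,0],"rotation":[0,0,0],"gripper":0.3},
  ],
)

```text
time_s: 30.28
tcp_pos: [0.4459, 0.0132, 0.386]
orientation: [0.01, 0.988, 0.154, 0.027]
ft_force: [-0.5, 0.3, 1.4]
grip_width: 0.298
grasp_force: 0.0
```

Run:
```python
from beam import *
q=read_state()['joint_positions'];print(np.round(q,2));go([.5,0,.3],54)
for n,rows in [('in',[(-.8,0,0,0)]*3),('in,-y',[(-.8,0,0,0)]*3+[(0,-.8,0,0)]*3),('-y3',[(0,-.8,0,0)]*3),('+x8',[(.8,0,0,0)]*8),('-y3,+x8',[(0,-.8,0,0)]*3+[(.8,0,0,0)]*8),('up4 ',[(0,0,-.8,0)]*4)]:
    q2=sim(q,rows);print(n,q2.round(2),fk(q2,P)[0].round(3))
```

```text
[-1.23 -0.37  0.86  1.91  0.31  1.44 -1.69]
t=17.8 tcp [0.4459 0.0132 0.386 ] shift units [1.44 0.88 2.97] rotz units -7.9 tilt [ 0.056 -0.012 -0.998]
in [-1.05 -0.41  0.66  2.03  0.35  1.5  -1.73] [ 0.373 -0.016  0.372]
in,-y [-0.98 -0.41  0.48  2.05  0.25  1.47 -1.82] [0.354 0.06  0.375]
-y3 [-1.26 -0.35  0.75  1.93  0.28  1.43 -1.83] [0.427 0.088 0.393]
+x8 [-1.09  0.35  1.15  1.5  -0.31  1.44 -1.2 ] [0.632 0.079 0.404]
-y3,+x8 [-1.14  0.28  1.02  1.52 -0.22  1.42 -1.38] [0.61  0.147 0.402]
up4  [-1.23 -0.38  0.8   1.74  0.31  1.63 -1.7 ] [0.444 0.021 0.491]
```

carry_out(
  rows=[
    {"xyz":[0,-0.8,0],"rotation":[0,0,0],"gripper":0.3},
    {"xyz":[0,-0.8,0],"rotation":[0,0,0],"gripper":0.3},
    {"xyz":[0,-0.8,0],"rotation":[0,0,0],"gripper":0.3},
    {"xyz":[0.8,0,0],"rotation":[0,0,0],"gripper":0.3},
    {"xyz":[0.8,0,0],"rotation":[0,0,0],"gripper":0.3},
    {"xyz":[0.8,0,0],"rotation":[0,0,0],"gripper":0.3},
    {"xyz":[0.8,0,0],"rotation":[0,0,0],"gripper":0.3},
    {"xyz":[0.8,0,0],"rotation":[0,0,0],"gripper":0.3},
    {"xyz":[0.8,0,0],"rotation":[0,0,0],"gripper":0.3},
    {"xyz":[0.8,0,0],"rotation":[0,0,0],"gripper":0.3},
  ],
)

```text
time_s: 31.12
tcp_pos: [0.5871, 0.1286, 0.3933]
orientation: [0.011, 0.988, 0.151, 0.028]
ft_force: [-1.0, -0.1, 1.7]
grip_width: 0.298
grasp_force: 0.0
```

Run:
```python
from beam import *
s=read_state();q=s['joint_positions'];print(np.round(q,2));go([.4756,-.1266,.2],54)
R=Q(s['orientation'])
# tilt correction in tool frame, rotvec units
z=R.inv().apply([0,0,-1]);print('tilt fix units',(np.cross([0,0,1],z)/.08).round(2))
for n,rows in [('yaw-8',[(0,0,0,-1)]*8),('dn5,yaw-8',[(0,0,.8,0)]*5+[(0,0,0,-1)]*8),('yaw-16',[(0,0,0,-1)]*16)]:
    q2=sim(q,rows);print(n,q2.round(2),fk(q2,P)[0].round(3))
```

```text
[-1.19  0.26  1.09  1.58 -0.21  1.39 -1.36]
t=17.5 tcp [0.5871 0.1286 0.3933] shift units [-6.42  6.81  6.33] rotz units -7.97 tilt [ 0.058 -0.014 -0.998]
tilt fix units [ 0.38 -0.64  0.  ]
yaw-8 [-1.12  0.22  0.98  1.58 -0.17  1.38 -0.75] [0.599 0.122 0.392]
dn5,yaw-8 [-1.03  0.32  0.91  1.73 -0.25  1.16 -0.69] [0.606 0.12  0.272]
yaw-16 [-1.05  0.2   0.89  1.58 -0.14  1.38 -0.14] [0.599 0.122 0.392]
```

```bash
cat >> kin.py <<'E'
def simw(q,pts,ts,n=12):
    """cartesian via points (world), yaw ts, tool down"""
    q=np.array(q,float)
    for p,t in zip(pts,ts):
        x0,R0=fk(q,P);t=np.radians(t)
        Rt=Rn.from_matrix(np.array([[np.cos(t),np.sin(t),0],[np.sin(t),-np.cos(t),0],[0,0,-1]]))
        rv=(Rt*R0.inv()).as_rotvec()
        for k in range(1,n+1):
            xc=x0+(np.array(p)-x0)*k/n;Rc=Rn.from_rotvec(rv*k/n)*R0
            for _ in range(3):
                x,R=fk(q,P);e=np.r_[xc-x,(Rc*R.inv()).as_rotvec()]
                q=np.clip(q+np.linalg.pinv(jac(q),rcond=1e-3)@e,LO,HI)
        print(np.round(p,3),q.round(2),'err',np.linalg.norm(fk(q,P)[0]-p).round(4))
    return q
E
python3 - <<'E'
from kin import *
q=read_state()['joint_positions']
simw(q,[(.6,.12,.26),(.6,-.1,.22),(.478,-.127,.14),(.478,-.127,.036),(.6,-.21,.036),(.6,-.21,.15),(.6,-.02,.2),(.427,.12,.16),(.427,.12,.044)],[54]*9)
print('alt')
simw(q,[(.6,.12,.26),(.6,-.1,.22),(.478,-.127,.14),(.478,-.127,.036)],[80,54,54,54])
E
```

```text
[0.6  0.12 0.26] [-0.97  0.38  0.9   1.69 -0.32  1.22 -0.63] err 0.0
[ 0.6  -0.1   0.22] [-0.63  0.43  0.93  1.74 -0.37  1.15 -0.22] err 0.0
[ 0.478 -0.127  0.14 ] [-0.67  0.3   0.98  2.08 -0.31  0.92 -0.15] err 0.0
[ 0.478 -0.127  0.036] [-0.51  0.49  0.82  2.12 -0.54  0.74  0.03] err 0.0
[ 0.6   -0.21   0.036] [-0.29  0.71  0.75  1.78 -0.6   0.9   0.1 ] err 0.0
[ 0.6  -0.21  0.15] [-0.36  0.56  0.85  1.73 -0.48  1.07  0.02] err 0.0
[ 0.6  -0.02  0.2 ] [-0.74  0.43  0.89  1.78 -0.37  1.11 -0.35] err 0.0
[0.427 0.12  0.16 ] [-1.22  0.08  0.92  2.17 -0.08  0.92 -0.88] err 0.0
[0.427 0.12  0.044] [-1.05  0.36  0.79  2.23 -0.41  0.69 -0.61] err 0.0
alt
[0.6  0.12 0.26] [-0.92  0.36  0.83  1.69 -0.28  1.21 -0.2 ] err 0.0
[ 0.6  -0.1   0.22] [-0.64  0.44  0.95  1.74 -0.39  1.16 -0.21] err 0.0
[ 0.478 -0.127  0.14 ] [-0.69  0.31  1.01  2.08 -0.33  0.92 -0.13] err 0.0
[ 0.478 -0.127  0.036] [-0.52  0.5   0.84  2.12 -0.55  0.75  0.04] err 0.0
```

carry_out(
  rows=[
    {"xyz":[0,0,0],"rotation":[0.38,-0.64,0],"gripper":0.3},
    {"xyz":[0.05,0,0.5],"rotation":[0,0,-1],"gripper":0.3},
    {"xyz":[0.05,0,0.6],"rotation":[0,0,-1],"gripper":0.3},
    {"xyz":[0.05,0,0.6],"rotation":[0,0,-1],"gripper":0.3},
    {"xyz":[0.05,0,0.6],"rotation":[0,0,-1],"gripper":0.3},
    {"xyz":[0.05,0,0.6],"rotation":[0,0,-1],"gripper":0.3},
    {"xyz":[0,0,0.6],"rotation":[0,0,-1],"gripper":0.3},
    {"xyz":[0,0,0.5],"rotation":[0,0,-1],"gripper":0.3},
    {"xyz":[0,0,0.4],"rotation":[0,0,-1],"gripper":0.3},
    {"xyz":[0,0,0],"rotation":[0,0,0],"gripper":0.3},
  ],
)

```text
time_s: 31.95
tcp_pos: [0.5903, 0.131, 0.2582]
orientation: [-0.001, 0.891, 0.455, -0.003]
ft_force: [-0.3, 0.3, 0.6]
grip_width: 0.3
grasp_force: 0.0
```

Run:
```python
from h import *
print(np.round(read_state()['joint_positions'],2));go([.6,-.1,.22],54)
```

```text
[-0.98  0.37  0.88  1.71 -0.3   1.21 -0.66]
t=54.1 tcp [0.5903 0.131  0.2582] shift units [-6.04  4.78  1.28] rotz units 0.03 tilt [-0.006 -0.001 -1.   ]
```

Recovered. Now to the handle, along the safe outer path.

carry_out(
  rows=[
    {"xyz":[-0.5,0.4,0],"rotation":[0,0,0],"gripper":0.3},
    {"xyz":[-0.7,0.55,0.1],"rotation":[0,0,0],"gripper":0.3},
    {"xyz":[-0.7,0.55,0.2],"rotation":[0,0,0],"gripper":0.3},
    {"xyz":[-0.7,0.55,0.2],"rotation":[0,0,0],"gripper":0.3},
    {"xyz":[-0.7,0.55,0.2],"rotation":[0,0,0],"gripper":0.3},
    {"xyz":[-0.7,0.55,0.2],"rotation":[0,0,0],"gripper":0.3},
    {"xyz":[-0.7,0.55,0.2],"rotation":[0,0,0],"gripper":0.3},
    {"xyz":[-0.7,0.55,0.2],"rotation":[0,0,0],"gripper":0.3},
    {"xyz":[-0.6,0.5,0],"rotation":[0,0,0],"gripper":0.3},
    {"xyz":[0,0,0],"rotation":[0,0,0],"gripper":0.3},
  ],
)

```text
time_s: 32.78
tcp_pos: [0.6006, -0.1059, 0.2228]
orientation: [0.002, 0.893, 0.449, -0.001]
ft_force: [-1.3, -0.7, 0.3]
grip_width: 0.304
grasp_force: 0.0
```

Run:
```python
from h import *
print(np.round(read_state()['joint_positions'],2));go([.4756,-.1266,.14],54)
```

```text
[-0.6   0.43  0.9   1.74 -0.36  1.15 -0.23]
t=53.4 tcp [ 0.6006 -0.1059  0.2228] shift units [-3.03 -2.94  2.76] rotz units -0.13 tilt [-0.    -0.005 -1.   ]
```

carry_out(
  rows=[
    {"xyz":[-0.6,-0.6,0.5],"rotation":[0,0,-0.1],"gripper":0.3},
    {"xyz":[-0.7,-0.7,0.6],"rotation":[0,0,0],"gripper":0.3},
    {"xyz":[-0.7,-0.7,0.6],"rotation":[0,0,0],"gripper":0.3},
    {"xyz":[-0.6,-0.6,0.6],"rotation":[0,0,0],"gripper":0.3},
    {"xyz":[-0.4,-0.35,0.4],"rotation":[0,0,0],"gripper":0.3},
    {"xyz":[0,0,0],"rotation":[0,0,0],"gripper":0.3},
    {"xyz":[0,0,0],"rotation":[0,0,0],"gripper":0.3},
  ],
)

```text
time_s: 33.37
tcp_pos: [0.4767, -0.1187, 0.1407]
orientation: [-0.001, 0.889, 0.457, -0.0]
ft_force: [0.8, 0.5, -0.1]
grip_width: 0.3
grasp_force: 0.0
```

Run:
```python
from h import *
print(np.round(read_state()['joint_positions'],2));go([.4756,-.1266,.036],54)
W=snap('wrist','w11')
p=proj(W,(.4756,-.1266,.057));print(p.round(1))
h=cv2.cvtColor(W['image'],cv2.COLOR_BGR2HSV)
for v in range(int(p[1])-75,int(p[1])+1,15):
    x=np.where((h[v,250:400,1]<70)&(h[v,250:400,2]>40))[0]+250; print(v,x.min() if len(x) else None,x.max() if len(x) else None,len(x))
```

```text
[-0.67  0.28  0.94  2.09 -0.29  0.91 -0.18]
t=54.4 tcp [ 0.4767 -0.1187  0.1407] shift units [-0.24  0.13  3.49] rotz units 0.09 tilt [-0.001  0.002 -1.   ]
[318.  260.5]
185 313 382 70
200 313 381 20
215 313 327 15
230 313 326 14
245 313 326 14
260 312 326 15
```

carry_out(
  rows=[
    {"xyz":[-0.24,0.15,0.6],"rotation":[0,0,0.09],"gripper":0.3},
    {"xyz":[0,0,0.8],"rotation":[0,0,0],"gripper":0.3},
    {"xyz":[0,0,0.8],"rotation":[0,0,0],"gripper":0.3},
    {"xyz":[0,0,0.7],"rotation":[0,0,0],"gripper":0.3},
    {"xyz":[0,0,0.5],"rotation":[0,0,0],"gripper":0.3},
    {"xyz":[0,0,0],"rotation":[0,0,0],"gripper":0.3},
    {"xyz":[0,0,0],"rotation":[0,0,0],"gripper":0.1},
    {"xyz":[0,0,0],"rotation":[0,0,0],"gripper":0},
    {"xyz":[0,0,0],"rotation":[0,0,0],"gripper":0},
    {"xyz":[0,0,0],"rotation":[0,0,0],"gripper":0},
  ],
)

```text
time_s: 34.25
tcp_pos: [0.4777, -0.1264, 0.0391]
orientation: [-0.0, 0.89, 0.455, 0.001]
ft_force: [2.9, 0.4, -3.0]
grip_width: 0.09
grasp_force: 58.4
```

Run:
```python
from h import *
go([.592,-.2122,.036],54)
```

```text
t=54.1 tcp [ 0.4777 -0.1264  0.0391] shift units [-0.09  4.76  0.1 ] rotz units 0.03 tilt [ 0.001  0.001 -1.   ]
```

Gripped (0.09, bar). Push.

carry_out(
  rows=[
    {"xyz":[0,0.3,0],"rotation":[0,0,0],"gripper":0},
    {"xyz":[0,0.5,0],"rotation":[0,0,0],"gripper":0},
    {"xyz":[0,0.6,0],"rotation":[0,0,0],"gripper":0},
    {"xyz":[0,0.6,0],"rotation":[0,0,0],"gripper":0},
    {"xyz":[0,0.6,0],"rotation":[0,0,0],"gripper":0},
    {"xyz":[-0.05,0.6,0],"rotation":[0,0,0],"gripper":0},
    {"xyz":[-0.05,0.6,0],"rotation":[0,0,0],"gripper":0},
    {"xyz":[0,0.5,0],"rotation":[0,0,0],"gripper":0},
    {"xyz":[0,0.3,0],"rotation":[0,0,0],"gripper":0},
    {"xyz":[0,0.1,0],"rotation":[0,0,0],"gripper":0},
  ],
)

```text
time_s: 35.08
tcp_pos: [0.5919, -0.2105, 0.0391]
orientation: [-0.001, 0.89, 0.456, 0.002]
ft_force: [2.9, 5.2, 5.8]
grip_width: 0.088
grasp_force: 60.1
```

carry_out(
  rows=[
    {"xyz":[0,0.1,0],"rotation":[0,0,0],"gripper":0},
    {"xyz":[0,0,0],"rotation":[0,0,0],"gripper":0},
  ],
)

```text
time_s: 35.25
tcp_pos: [0.5928, -0.2111, 0.039]
orientation: [-0.002, 0.89, 0.456, 0.001]
ft_force: [1.8, 4.4, 4.3]
grip_width: 0.091
grasp_force: 60.1
```

Run:
```python
from h import *
go([.592,-.2122,.036],54)
```

```text
t=54.2 tcp [ 0.5928 -0.2111  0.039 ] shift units [-0.04  0.    0.1 ] rotz units 0.05 tilt [-0.     0.005 -1.   ]
```

carry_out(
  rows=[
    {"xyz":[0,0.1,0],"rotation":[0,0,0],"gripper":0},
    {"xyz":[0,0,0],"rotation":[0,0,0],"gripper":0},
  ],
)

```text
time_s: 35.42
tcp_pos: [0.5928, -0.2111, 0.039]
orientation: [-0.005, 0.89, 0.456, -0.0]
ft_force: [-3.5, 7.9, 10.2]
grip_width: 0.084
grasp_force: 60.7
```

carry_out(
  rows=[
    {"xyz":[0,0.07,0],"rotation":[0,0,0],"gripper":0},
    {"xyz":[0,0,0],"rotation":[0,0,0],"gripper":0},
  ],
)

```text
time_s: 35.58
tcp_pos: [0.5927, -0.2111, 0.039]
orientation: [-0.008, 0.89, 0.456, -0.001]
ft_force: [-6.9, 11.4, 14.6]
grip_width: 0.087
grasp_force: 61.2
```

carry_out(
  rows=[
    {"xyz":[0,-0.15,0],"rotation":[0,0,0],"gripper":0.1},
    {"xyz":[0,0,0],"rotation":[0,0,0],"gripper":0.3},
    {"xyz":[0,0,0],"rotation":[0,0,0],"gripper":0.3},
    {"xyz":[0,0,0],"rotation":[0,0,0],"gripper":0.3},
    {"xyz":[0,0,-0.5],"rotation":[0,0,0],"gripper":0.3},
    {"xyz":[0,0,-0.9],"rotation":[0,0,0],"gripper":0.3},
    {"xyz":[0,0,-0.9],"rotation":[0,0,0],"gripper":0.3},
    {"xyz":[0,0,-0.9],"rotation":[0,0,0],"gripper":0.3},
    {"xyz":[0,0,-0.9],"rotation":[0,0,0],"gripper":0.3},
    {"xyz":[0,0,-0.9],"rotation":[0,0,0],"gripper":0.3},
  ],
)

```text
time_s: 36.42
tcp_pos: [0.5908, -0.2154, 0.1898]
orientation: [-0.001, 0.891, 0.454, -0.001]
ft_force: [1.0, 0.6, 0.4]
grip_width: 0.297
grasp_force: 0.0
```

Run:
```python
from kin import *
W=snap('wrist','w12')
s=read_state();q=s['joint_positions'];print(np.round(q,2));go([.58,-.02,.23],54)
# handle bar location now (shut check): rows near its middle
p=proj(W,(.5934,-.2116,.055));h=cv2.cvtColor(W['image'],cv2.COLOR_BGR2HSV);print(p)
for v in range(int(p[1])-60,int(p[1])+61,15):
    x=np.where((h[v,280:350,1]<70)&(h[v,280:350,2]>40))[0]+280; print(v,x.min() if len(x) else None,x.max() if len(x) else None)
simw(q,[(.58,-.02,.23),(.5165,.1255,.23),(.5165,.1255,.142),(.5165,.1255,.2),(.56,-.1,.2),(.4945,-.253,.2),(.4945,-.253,.14),(.4945,-.253,.22),(.5,-.05,.17),(.427,.12,.13),(.427,.12,.043),(.427,.12,.12),(.45,-.05,.12),(.606,-.11,.12),(.606,-.11,.04)],[54]*15)
```

```text
[-0.37  0.5   0.86  1.71 -0.42  1.12 -0.01]
t=54.0 tcp [ 0.5944 -0.2174  0.1961] shift units [ 5.04 -4.25 -1.14] rotz units 0.0 tilt [ 0.007 -0.002 -1.   ]
[312.26052242 220.27659373]
160 306 349
175 306 317
190 306 318
205 305 317
220 306 317
235 306 317
250 306 317
265 306 316
280 306 316
[ 0.58 -0.02  0.23] [-0.77  0.34  0.89  1.8  -0.29  1.14 -0.41] err 0.0
[0.516 0.126 0.23 ] [-1.07  0.2   0.86  1.91 -0.17  1.1  -0.78] err 0.0
[0.516 0.126 0.142] [-1.    0.33  0.81  1.99 -0.3   0.94 -0.67] err 0.0
[0.516 0.126 0.2  ] [-1.05  0.24  0.84  1.94 -0.21  1.05 -0.74] err 0.0
[ 0.56 -0.1   0.2 ] [-0.64  0.36  0.91  1.86 -0.32  1.08 -0.24] err 0.0
[ 0.494 -0.253  0.2  ] [-0.4   0.34  0.97  1.89 -0.32  1.08  0.07] err 0.0
[ 0.494 -0.253  0.14 ] [-0.34  0.43  0.91  1.93 -0.41  0.97  0.13] err 0.0
[ 0.494 -0.253  0.22 ] [-0.42  0.31  0.98  1.87 -0.29  1.11  0.05] err 0.0
[ 0.5  -0.05  0.17] [-0.78  0.23  0.92  2.03 -0.22  0.97 -0.38] err 0.0
[0.427 0.12  0.13 ] [-1.11  0.14  0.81  2.19 -0.14  0.86 -0.84] err 0.0
[0.427 0.12  0.043] [-0.99  0.34  0.72  2.23 -0.36  0.68 -0.65] err 0.0
[0.427 0.12  0.12 ] [-1.1   0.17  0.81  2.2  -0.16  0.83 -0.81] err 0.0
[ 0.45 -0.05  0.12] [-0.8   0.21  0.92  2.18 -0.22  0.84 -0.37] err 0.0
[ 0.606 -0.11   0.12 ] [-0.5   0.55  0.8   1.8  -0.46  0.99 -0.15] err 0.0
[ 0.606 -0.11   0.04 ] [-0.44  0.66  0.72  1.83 -0.55  0.87 -0.08] err 0.0
```

carry_out(
  rows=[
    {"xyz":[0.5,-0.4,-0.3],"rotation":[0,0,0],"gripper":1},
    {"xyz":[0.75,-0.65,-0.3],"rotation":[0,0,0],"gripper":1},
    {"xyz":[0.75,-0.65,-0.3],"rotation":[0,0,0],"gripper":1},
    {"xyz":[0.75,-0.65,-0.3],"rotation":[0,0,0],"gripper":1},
    {"xyz":[0.75,-0.65,-0.3],"rotation":[0,0,0],"gripper":1},
    {"xyz":[0.75,-0.65,0],"rotation":[0,0,0],"gripper":1},
    {"xyz":[0.75,-0.65,0],"rotation":[0,0,0],"gripper":1},
    {"xyz":[0.5,-0.8,0],"rotation":[0,0,0],"gripper":1},
    {"xyz":[0.5,-0.9,0],"rotation":[0,0,0],"gripper":1},
    {"xyz":[0.5,-0.9,0],"rotation":[0,0,0],"gripper":1},
  ],
)

```text
time_s: 37.3
tcp_pos: [0.5377, 0.065, 0.2338]
orientation: [-0.001, 0.891, 0.454, -0.001]
ft_force: [0.7, 0.8, 0.5]
grip_width: 1.002
grasp_force: 0.0
```

carry_out(
  rows=[
    {"xyz":[0.5,-0.9,0],"rotation":[0,0,0],"gripper":1},
    {"xyz":[0.5,-0.8,0],"rotation":[0,0,0],"gripper":1},
    {"xyz":[0.2,-0.3,0],"rotation":[0,0,0],"gripper":1},
    {"xyz":[0,0,0],"rotation":[0,0,0],"gripper":1},
    {"xyz":[0,0,0],"rotation":[0,0,0],"gripper":1},
  ],
)

```text
time_s: 37.72
tcp_pos: [0.5111, 0.1285, 0.2338]
orientation: [-0.001, 0.891, 0.455, -0.001]
ft_force: [-0.5, -0.8, 0.5]
grip_width: 1.0
grasp_force: 0.0
```

```bash
cat > knob.py <<'E'
from h import *
def knob(W,p):
    g=cv2.cvtColor(W['image'],cv2.COLOR_BGR2HSV);u,v=proj(W,p).astype(int)
    m=np.zeros(g.shape[:2],np.uint8);r=(slice(max(v-45,0),v+45),slice(u-45,u+45));m[r]=((g[r][...,1]<60)&(g[r][...,2]>60))
    k,l,st,ce=cv2.connectedComponentsWithStats(m);print('pred',u,v)
    for i in range(1,k):
        if st[i,4]>30: print(st[i],ce[i].round(1),onz(W,*ce[i],p[2]).round(4))
E
python3 - <<'E'
from knob import *
go([.516,.126,.142],54)
W=snap('wrist','w13');knob(W,(.5145,.124,.19))
E
```

```text
t=54.1 tcp [0.5111 0.1285 0.2338] shift units [0.03 0.19 3.06] rotz units 0.03 tilt [-0.002  0.001 -1.   ]
pred 322 278
[306 267  21  22 357] [315.9 277.8] [0.5121 0.1261 0.19  ]
```

carry_out(
  rows=[
    {"xyz":[0.03,0.07,0.5],"rotation":[0,0,0],"gripper":1},
    {"xyz":[0,0,0.7],"rotation":[0,0,0],"gripper":1},
    {"xyz":[0,0,0.7],"rotation":[0,0,0],"gripper":1},
    {"xyz":[0,0,0.7],"rotation":[0,0,0],"gripper":1},
    {"xyz":[0,0,0.5],"rotation":[0,0,0],"gripper":1},
    {"xyz":[0,0,0],"rotation":[0,0,0],"gripper":1},
    {"xyz":[0,0,0],"rotation":[0,0,0],"gripper":1},
  ],
)

```text
time_s: 38.35
tcp_pos: [0.513, 0.1263, 0.1401]
orientation: [-0.001, 0.891, 0.453, -0.002]
ft_force: [-0.0, -0.8, 0.9]
grip_width: 0.998
grasp_force: 0.0
```

carry_out(
  rows=[
    {"xyz":[0,0,0],"rotation":[0,0,0],"gripper":0.75},
    {"xyz":[0,0,0],"rotation":[0,0,0],"gripper":0.7},
    {"xyz":[0,0,0],"rotation":[0,0,0],"gripper":0.65},
    {"xyz":[0,0,0],"rotation":[0,0,0],"gripper":0.5},
    {"xyz":[0,0,0],"rotation":[0,0,0],"gripper":0.4},
    {"xyz":[0,0,0],"rotation":[0,0,0],"gripper":0.3},
    {"xyz":[0,0,0],"rotation":[0,0,0],"gripper":0.3},
  ],
)

```text
time_s: 38.93
tcp_pos: [0.5139, 0.1297, 0.1422]
orientation: [-0.002, 0.89, 0.455, 0.001]
ft_force: [-0.9, -0.6, 5.9]
grip_width: 0.537
grasp_force: 60.7
```

Run:
```python
from h import *
go([.5121,.1261,.141],54)
s=read_state();print(s['grip_width'],s['grasp_force'])
```

```text
t=54.1 tcp [0.5139 0.1297 0.1422] shift units [-0.13  0.02  0.04] rotz units 0.03 tilt [-0.     0.004 -1.   ]
0.5366577926263115 60.6533439795021
```

carry_out(
  rows=[
    {"xyz":[0,0,-0.4],"rotation":[0,0,0],"gripper":0.3},
    {"xyz":[0,0,-0.8],"rotation":[0,0,0],"gripper":0.3},
    {"xyz":[-0.3,0.3,-0.8],"rotation":[0,0,0],"gripper":0.3},
    {"xyz":[-0.6,0.7,0],"rotation":[0,0,0],"gripper":0.3},
    {"xyz":[-0.7,0.75,0],"rotation":[0,0,0],"gripper":0.3},
    {"xyz":[-0.7,0.75,0],"rotation":[0,0,0],"gripper":0.3},
    {"xyz":[-0.7,0.75,0],"rotation":[0,0,0],"gripper":0.3},
    {"xyz":[-0.7,0.75,0],"rotation":[0,0,0],"gripper":0.3},
    {"xyz":[-0.7,0.7,0],"rotation":[0,0,0],"gripper":0.3},
    {"xyz":[-0.7,0.6,0],"rotation":[0,0,0],"gripper":0.3},
  ],
)

```text
time_s: 39.77
tcp_pos: [0.5519, -0.0895, 0.2003]
orientation: [-0.001, 0.891, 0.455, -0.001]
ft_force: [0.6, 0.2, -2.9]
grip_width: 0.539
grasp_force: 62.2
```

carry_out(
  rows=[
    {"xyz":[-0.7,0.2,0],"rotation":[0,0,0],"gripper":0.3},
    {"xyz":[-0.7,0.2,0],"rotation":[0,0,0],"gripper":0.3},
    {"xyz":[-0.7,0.2,0],"rotation":[0,0,0],"gripper":0.3},
    {"xyz":[-0.7,0.2,0],"rotation":[0,0,0],"gripper":0.3},
    {"xyz":[-0.7,0.2,0],"rotation":[0,0,0],"gripper":0.3},
    {"xyz":[-0.7,0.2,0],"rotation":[0,0,0],"gripper":0.3},
    {"xyz":[-0.7,0.2,0],"rotation":[0,0,0],"gripper":0.3},
    {"xyz":[-0.4,0.1,0],"rotation":[0,0,0],"gripper":0.3},
    {"xyz":[0,0,0],"rotation":[0,0,0],"gripper":0.3},
    {"xyz":[0,0,0],"rotation":[0,0,0],"gripper":0.3},
  ],
)

```text
time_s: 40.6
tcp_pos: [0.495, -0.243, 0.1999]
orientation: [-0.002, 0.891, 0.454, -0.0]
ft_force: [0.1, 0.7, -2.3]
grip_width: 0.539
grasp_force: 62.3
```

Run:
```python
from knob import *
go([.4951,-.2518,.1395],54)
s=read_state();print(s['grip_width'],s['grasp_force'],np.round(s['joint_positions'],2))
```

```text
t=54.0 tcp [ 0.495  -0.243   0.1999] shift units [-0.24  0.18  2.01] rotz units 0.01 tilt [-0.002  0.003 -1.   ]
0.5386526195888579 62.34432468772866 [-0.42  0.34  0.96  1.9  -0.32  1.07  0.04]
```

carry_out(
  rows=[
    {"xyz":[-0.24,0.18,0.4],"rotation":[0,0,0],"gripper":0.3},
    {"xyz":[0,0,0.6],"rotation":[0,0,0],"gripper":0.3},
    {"xyz":[0,0,0.5],"rotation":[0,0,0],"gripper":0.3},
    {"xyz":[0,0,0.3],"rotation":[0,0,0],"gripper":0.3},
    {"xyz":[0,0,0.1],"rotation":[0,0,0],"gripper":0.3},
    {"xyz":[0,0,0],"rotation":[0,0,0],"gripper":0.3},
    {"xyz":[0,0,0],"rotation":[0,0,0],"gripper":0.3},
  ],
)

```text
time_s: 41.18
tcp_pos: [0.4961, -0.2515, 0.1431]
orientation: [-0.001, 0.89, 0.456, -0.0]
ft_force: [0.5, -0.4, -1.6]
grip_width: 0.541
grasp_force: 62.4
```

Run:
```python
from knob import *
go([.4951,-.2518,.138],54);print(read_state()['ft_force'])
```

```text
t=54.2 tcp [ 0.4961 -0.2515  0.1431] shift units [-0.03 -0.02  0.17] rotz units 0.04 tilt [-0.002  0.002 -1.   ]
[ 0.51327756 -0.37720283 -1.56238055]
```

carry_out(
  rows=[
    {"xyz":[-0.03,-0.02,0.08],"rotation":[0,0,0],"gripper":0.3},
    {"xyz":[0,0,0.05],"rotation":[0,0,0],"gripper":0.3},
    {"xyz":[0,0,0],"rotation":[0,0,0],"gripper":0.3},
  ],
)

```text
time_s: 41.43
tcp_pos: [0.4943, -0.2525, 0.1391]
orientation: [-0.001, 0.891, 0.455, -0.0]
ft_force: [0.4, 0.5, -2.5]
grip_width: 0.544
grasp_force: 62.4
```

carry_out(
  rows=[
    {"xyz":[0,0,0.04],"rotation":[0,0,0],"gripper":0.3},
    {"xyz":[0,0,0],"rotation":[0,0,0],"gripper":0.3},
  ],
)

```text
time_s: 41.6
tcp_pos: [0.4945, -0.2526, 0.1379]
orientation: [-0.001, 0.891, 0.455, -0.0]
ft_force: [-0.1, 0.0, -2.0]
grip_width: 0.545
grasp_force: 62.4
```

carry_out(
  rows=[
    {"xyz":[0,0,0.04],"rotation":[0,0,0],"gripper":0.3},
    {"xyz":[0,0,0],"rotation":[0,0,0],"gripper":0.3},
  ],
)

```text
time_s: 41.77
tcp_pos: [0.4948, -0.2529, 0.1377]
orientation: [-0.001, 0.891, 0.455, -0.0]
ft_force: [0.5, 0.6, 4.9]
grip_width: 0.539
grasp_force: 63.0
```

carry_out(
  rows=[
    {"xyz":[0,0,0.02],"rotation":[0,0,0],"gripper":0.3},
    {"xyz":[0,0,0],"rotation":[0,0,0],"gripper":0.3},
  ],
)

```text
time_s: 41.93
tcp_pos: [0.495, -0.253, 0.1377]
orientation: [-0.001, 0.891, 0.455, 0.0]
ft_force: [-1.4, 1.0, 6.3]
grip_width: 0.539
grasp_force: 63.3
```

Touchdown; release, rise, verify.

carry_out(
  rows=[
    {"xyz":[0,0,-0.03],"rotation":[0,0,0],"gripper":0.55},
    {"xyz":[0,0,0],"rotation":[0,0,0],"gripper":0.6},
    {"xyz":[0,0,0],"rotation":[0,0,0],"gripper":0.7},
    {"xyz":[0,0,0],"rotation":[0,0,0],"gripper":0.85},
    {"xyz":[0,0,0],"rotation":[0,0,0],"gripper":1},
    {"xyz":[0,0,0],"rotation":[0,0,0],"gripper":1},
    {"xyz":[0,0,-0.5],"rotation":[0,0,0],"gripper":1},
    {"xyz":[0,0,-0.8],"rotation":[0,0,0],"gripper":1},
    {"xyz":[0,0,-0.9],"rotation":[0,0,0],"gripper":1},
    {"xyz":[0,0,-0.9],"rotation":[0,0,0],"gripper":1},
  ],
)

```text
time_s: 42.77
tcp_pos: [0.4938, -0.2526, 0.2302]
orientation: [-0.002, 0.891, 0.455, -0.001]
ft_force: [0.4, -1.0, 0.5]
grip_width: 1.001
grasp_force: 0.0
```

carry_out(
  rows=[
    {"xyz":[0,0,-0.2],"rotation":[0,0,0],"gripper":1},
    {"xyz":[0,0,0],"rotation":[0,0,0],"gripper":1},
    {"xyz":[0,0,0],"rotation":[0,0,0],"gripper":1},
  ],
)

```text
time_s: 43.02
tcp_pos: [0.4944, -0.2523, 0.2354]
orientation: [-0.002, 0.89, 0.455, -0.001]
ft_force: [0.6, 0.3, -1.0]
grip_width: 1.0
grasp_force: 0.0
```

Run:
```python
from knob import *
W=snap('wrist','w14');knob(W,(.4928,-.255,.186))
go([.5,-.05,.2],54);go([.428,.12,.14],54)
```

```text
pred 312 276
[304 267  21  21 336] [314.2 276.9] [ 0.4935 -0.2557  0.186 ]
t=54.1 tcp [ 0.4938 -0.252   0.2345] shift units [ 5.58 -3.77  1.17] rotz units 0.03 tilt [-0.004  0.003 -1.   ]
t=54.1 tcp [ 0.4938 -0.252   0.2345] shift units [ 8.77 -9.02  3.2 ] rotz units 0.03 tilt [-0.004  0.003 -1.   ]
```

carry_out(
  rows=[
    {"xyz":[0.5,-0.35,0],"rotation":[0,0,0],"gripper":0.8},
    {"xyz":[0.75,-0.5,0],"rotation":[0,0,0],"gripper":0.8},
    {"xyz":[0.75,-0.5,0],"rotation":[0,0,0],"gripper":0.8},
    {"xyz":[0.75,-0.5,0.2],"rotation":[0,0,0],"gripper":0.8},
    {"xyz":[0.75,-0.5,0.3],"rotation":[0,0,0],"gripper":0.8},
    {"xyz":[0.75,-0.5,0.3],"rotation":[0,0,0],"gripper":0.8},
    {"xyz":[0.75,-0.5,0.4],"rotation":[0,0,0],"gripper":0.8},
    {"xyz":[0.6,-0.5,0.5],"rotation":[0,0,0],"gripper":0.8},
    {"xyz":[0.5,-0.8,0.5],"rotation":[0,0,0],"gripper":0.8},
    {"xyz":[0.5,-0.8,0.5],"rotation":[0,0,0],"gripper":0.8},
  ],
)

```text
time_s: 43.9
tcp_pos: [0.4762, 0.0048, 0.1532]
orientation: [-0.001, 0.891, 0.455, -0.002]
ft_force: [0.6, -0.4, 0.1]
grip_width: 0.798
grasp_force: 0.0
```

carry_out(
  rows=[
    {"xyz":[0.5,-0.8,0.3],"rotation":[0,0,0],"gripper":0.8},
    {"xyz":[0.5,-0.9,0],"rotation":[0,0,0],"gripper":0.8},
    {"xyz":[0.5,-0.9,0],"rotation":[0,0,0],"gripper":0.8},
    {"xyz":[0.4,-0.8,0],"rotation":[0,0,0],"gripper":0.8},
    {"xyz":[0,0,0],"rotation":[0,0,0],"gripper":0.8},
    {"xyz":[0,0,0],"rotation":[0,0,0],"gripper":0.8},
  ],
)

```text
time_s: 44.4
tcp_pos: [0.4264, 0.1108, 0.1451]
orientation: [-0.001, 0.889, 0.457, -0.002]
ft_force: [1.0, -0.8, -0.2]
grip_width: 0.798
grasp_force: 0.0
```

Run:
```python
from knob import *
s=read_state();print(np.round(s['joint_positions'],2))
W=snap('wrist','w15');go([.427,.1205,.042],54)
g=cv2.cvtColor(W['image'],cv2.COLOR_BGR2HSV);u,v=proj(W,(.4245,.117,.09)).astype(int);print(u,v)
# dark/grey cap contrast with light tray: print a row and col profile of V
print(g[v,u-60:u+61:6,2],g[v-48:v+49:6,u,2]);print(g[v,u-60:u+61:6,1])
cv2.imwrite('pics/w15c.png',W['image'][max(0,v-130):v+130,u-160:u+160])
```

```text
[-1.13  0.11  0.84  2.19 -0.11  0.89 -0.85]
t=54.2 tcp [0.4273 0.1095 0.1455] shift units [ 0.3  -0.21  3.45] rotz units 0.05 tilt [-0.005  0.    -1.   ]
302 260
[ 64  68 166  86  63  71  75  84  85  86  87  89  88  86  78  72  84  83
  81  84  86] [79 76 70 81 80 87 93 90 87 85 60 80 79 73 69 65 68]
[163 143 155 142 134 119  54  55  48  53  53  54  58  62  56  50  70  65
  85  88  86]
```

View pics/w15c.png

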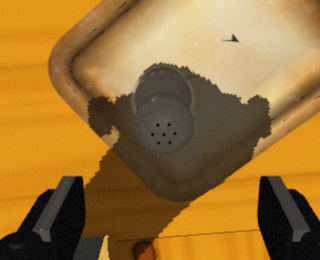

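The shaker stands on the tray with its cap at crop (162,133), within 3 px of the prediction, and the empty far half shows the mill is gone.

carry_out(
  rows=[
    {"xyz":[0.25,-0.18,0.3],"rotation":[0,0,0],"gripper":0.8},
    {"xyz":[0,0,0.7],"rotation":[0,0,0],"gripper":0.8},
    {"xyz":[0,0,0.7],"rotation":[0,0,0],"gripper":0.8},
    {"xyz":[0,0,0.7],"rotation":[0,0,0],"gripper":0.8},
    {"xyz":[0,0,0.6],"rotation":[0,0,0],"gripper":0.8},
    {"xyz":[0,0,0.4],"rotation":[0,0,0],"gripper":0.8},
    {"xyz":[0,0,0],"rotation":[0,0,0],"gripper":0.8},
    {"xyz":[0,0,0],"rotation":[0,0,0],"gripper":0.8},
  ],
)

```text
time_s: 45.12
tcp_pos: [0.4282, 0.117, 0.0439]
orientation: [-0.001, 0.891, 0.454, -0.002]
ft_force: [-0.4, -0.1, -0.2]
grip_width: 0.798
grasp_force: 0.0
```

carry_out(
  rows=[
    {"xyz":[0,0,0],"rotation":[0,0,0],"gripper":0.6},
    {"xyz":[0,0,0],"rotation":[0,0,0],"gripper":0.55},
    {"xyz":[0,0,0],"rotation":[0,0,0],"gripper":0.5},
    {"xyz":[0,0,0],"rotation":[0,0,0],"gripper":0.4},
    {"xyz":[0,0,0],"rotation":[0,0,0],"gripper":0.3},
    {"xyz":[0,0,0],"rotation":[0,0,0],"gripper":0.3},
    {"xyz":[0,0,0],"rotation":[0,0,0],"gripper":0.3},
  ],
)

```text
time_s: 45.7
tcp_pos: [0.429, 0.1199, 0.0458]
orientation: [-0.002, 0.89, 0.455, 0.0]
ft_force: [-0.8, 1.1, 7.0]
grip_width: 0.401
grasp_force: 58.8
```

Run:
```python
from h import *
W=load('w15');p=onz(W,304,263,.092);print(p.round(4));go([p[0],p[1],.041],54)
W4=load('w4');print('home',onz(W4,317,228,.088).round(4),onz(W4,317,228,.09).round(4))
go([.45,-.05,.12],54)
s=read_state();print(s['grip_width'],s['grasp_force'])
```

```text
[0.4247 0.1159 0.092 ]
t=54.1 tcp [0.429  0.1199 0.0458] shift units [-0.19 -0.04  0.16] rotz units 0.03 tilt [-0.002  0.004 -1.   ]
home [ 0.6031 -0.1147  0.088 ] [ 0.6035 -0.1142  0.09  ]
t=54.1 tcp [0.429  0.1199 0.0458] shift units [-4.18  3.88 -2.49] rotz units 0.03 tilt [-0.002  0.004 -1.   ]
0.4005877771979849 58.79066172405146
```

carry_out(
  rows=[
    {"xyz":[0,0,-0.4],"rotation":[0,0,0],"gripper":0.3},
    {"xyz":[0,0,-0.8],"rotation":[0,0,0],"gripper":0.3},
    {"xyz":[0,0,-0.8],"rotation":[0,0,0],"gripper":0.3},
    {"xyz":[-0.5,0.4,0],"rotation":[0,0,0],"gripper":0.3},
    {"xyz":[-0.7,0.65,0],"rotation":[0,0,0],"gripper":0.3},
    {"xyz":[-0.7,0.65,0],"rotation":[0,0,0],"gripper":0.3},
    {"xyz":[-0.7,0.65,0],"rotation":[0,0,0],"gripper":0.3},
    {"xyz":[-0.7,0.65,0],"rotation":[0,0,0],"gripper":0.3},
    {"xyz":[-0.6,0.65,0],"rotation":[0,0,0],"gripper":0.3},
    {"xyz":[-0.3,0.5,0],"rotation":[0,0,0],"gripper":0.3},
  ],
)

```text
time_s: 46.53
tcp_pos: [0.4548, -0.059, 0.1045]
orientation: [-0.001, 0.891, 0.454, -0.001]
ft_force: [-0.8, 0.2, -1.2]
grip_width: 0.399
grasp_force: 59.8
```

carry_out(
  rows=[
    {"xyz":[0.2,0.7,0],"rotation":[0,0,0],"gripper":0.3},
    {"xyz":[0.2,0.8,0],"rotation":[0,0,0],"gripper":0.3},
    {"xyz":[0.2,0.8,0],"rotation":[0,0,0],"gripper":0.3},
    {"xyz":[0.2,0.8,0],"rotation":[0,0,0],"gripper":0.3},
    {"xyz":[0.2,0.8,0],"rotation":[0,0,0],"gripper":0.3},
    {"xyz":[0.2,0.7,0],"rotation":[0,0,0],"gripper":0.3},
    {"xyz":[0.2,0.4,0],"rotation":[0,0,0],"gripper":0.3},
    {"xyz":[0,0,0],"rotation":[0,0,0],"gripper":0.3},
    {"xyz":[0,0,0],"rotation":[0,0,0],"gripper":0.3},
  ],
)

```text
time_s: 47.28
tcp_pos: [0.6017, -0.1098, 0.1037]
orientation: [-0.001, 0.89, 0.455, -0.001]
ft_force: [-0.0, 0.1, -1.7]
grip_width: 0.401
grasp_force: 59.8
```

Run:
```python
from h import *
go([.6064,-.1096,.046],54)
s=read_state();print(s['grip_width'],s['grasp_force'])
```

```text
t=54.2 tcp [ 0.6017 -0.1098  0.1037] shift units [0.1  0.13 1.92] rotz units 0.03 tilt [-0.003  0.002 -1.   ]
0.40087029029280874 59.80767206288874
```

carry_out(
  rows=[
    {"xyz":[0.1,0.13,0.3],"rotation":[0,0,0],"gripper":0.3},
    {"xyz":[0,0,0.6],"rotation":[0,0,0],"gripper":0.3},
    {"xyz":[0,0,0.5],"rotation":[0,0,0],"gripper":0.3},
    {"xyz":[0,0,0.3],"rotation":[0,0,0],"gripper":0.3},
    {"xyz":[0,0,0.15],"rotation":[0,0,0],"gripper":0.3},
    {"xyz":[0,0,0],"rotation":[0,0,0],"gripper":0.3},
    {"xyz":[0,0,0],"rotation":[0,0,0],"gripper":0.3},
  ],
)

```text
time_s: 47.87
tcp_pos: [0.6062, -0.1097, 0.0481]
orientation: [-0.001, 0.891, 0.455, -0.001]
ft_force: [-0.2, 0.5, -1.9]
grip_width: 0.406
grasp_force: 59.8
```

Run:
```python
from h import *
go([.6064,-.1096,.042],54);print(read_state()['ft_force'])
```

```text
t=54.1 tcp [ 0.6062 -0.1097  0.0481] shift units [0.01 0.   0.2 ] rotz units 0.03 tilt [-0.003  0.002 -1.   ]
[-0.17869393  0.47237336 -1.93360084]
```

carry_out(
  rows=[
    {"xyz":[0,0,0.1],"rotation":[0,0,0],"gripper":0.3},
    {"xyz":[0,0,0.08],"rotation":[0,0,0],"gripper":0.3},
    {"xyz":[0,0,0],"rotation":[0,0,0],"gripper":0.3},
  ],
)

```text
time_s: 48.12
tcp_pos: [0.6065, -0.1096, 0.0429]
orientation: [-0.001, 0.891, 0.455, -0.001]
ft_force: [-0.7, 0.7, -0.5]
grip_width: 0.4
grasp_force: 59.8
```

carry_out(
  rows=[
    {"xyz":[0,0,0.04],"rotation":[0,0,0],"gripper":0.3},
    {"xyz":[0,0,0],"rotation":[0,0,0],"gripper":0.3},
  ],
)

```text
time_s: 48.28
tcp_pos: [0.6068, -0.1096, 0.042]
orientation: [-0.001, 0.89, 0.455, -0.0]
ft_force: [-0.2, 0.1, -0.1]
grip_width: 0.405
grasp_force: 60.0
```

carry_out(
  rows=[
    {"xyz":[0,0,0.03],"rotation":[0,0,0],"gripper":0.3},
    {"xyz":[0,0,0],"rotation":[0,0,0],"gripper":0.3},
  ],
)

```text
time_s: 48.45
tcp_pos: [0.6069, -0.1096, 0.042]
orientation: [-0.002, 0.891, 0.455, -0.0]
ft_force: [-1.7, 1.0, 5.6]
grip_width: 0.401
grasp_force: 60.8
```

carry_out(
  rows=[
    {"xyz":[0,0,-0.03],"rotation":[0,0,0],"gripper":0.42},
    {"xyz":[0,0,0],"rotation":[0,0,0],"gripper":0.5},
    {"xyz":[0,0,0],"rotation":[0,0,0],"gripper":0.65},
    {"xyz":[0,0,0],"rotation":[0,0,0],"gripper":0.8},
    {"xyz":[0,0,0],"rotation":[0,0,0],"gripper":0.8},
    {"xyz":[0,0,-0.5],"rotation":[0,0,0],"gripper":0.8},
    {"xyz":[0,0,-0.9],"rotation":[0,0,0],"gripper":0.8},
    {"xyz":[0,0,-0.9],"rotation":[0,0,0],"gripper":0.8},
    {"xyz":[0,0,-0.9],"rotation":[0,0,0],"gripper":0.8},
    {"xyz":[0,0,-0.9],"rotation":[0,0,0],"gripper":0.8},
  ],
)

```text
time_s: 49.28
tcp_pos: [0.6066, -0.1102, 0.1669]
orientation: [-0.001, 0.891, 0.455, -0.001]
ft_force: [0.4, 0.4, 0.0]
grip_width: 0.799
grasp_force: 0.0
```

carry_out(
  rows=[
    {"xyz":[0,0,-0.9],"rotation":[0,0,0],"gripper":0.8},
    {"xyz":[0,0,-0.5],"rotation":[0,0,0],"gripper":0.8},
    {"xyz":[0,0,0],"rotation":[0,0,0],"gripper":0.8},
    {"xyz":[0,0,0],"rotation":[0,0,0],"gripper":0.8},
    {"xyz":[0,0,0],"rotation":[0,0,0],"gripper":0.8},
  ],
)

```text
time_s: 49.7
tcp_pos: [0.6061, -0.1096, 0.2061]
orientation: [-0.002, 0.891, 0.455, -0.001]
ft_force: [0.0, 0.7, -0.7]
grip_width: 0.798
grasp_force: 0.0
```

Run:
```python
from h import *
S0=load('scene0');D0=load('side0');S=snap('scene','s9');D=snap('side','d9')
for n,a,b,boxes in [('scene',S0,S,{'mill':(398,240,436,325),'shk':(375,212,402,255),'drawer':(415,185,570,310),'mug':(262,108,316,164)}),('side',D0,D,{'mill':(405,218,446,300),'shk':(352,212,380,258),'drawer':(375,165,515,285),'mug':(205,165,255,213)})]:
    for k,(x0,y0,x1,y1) in boxes.items():
        t=a['image'][y0:y1,x0:x1];w=b['image'][y0-12:y1+12,x0-12:x1+12]
        _,m,_,l=cv2.minMaxLoc(cv2.matchTemplate(w,t,cv2.TM_CCOEFF_NORMED));print(n,k,'score %.2f'%m,'shift px',(l[0]-12,l[1]-12))
go([.6,-.1,.2],54)
```

```text
scene mill score 0.80 shift px (1, 0)
scene shk score 0.73 shift px (1, -9)
scene drawer score 0.92 shift px (0, 0)
scene mug score 1.00 shift px (0, 0)
side mill score 0.94 shift px (0, 0)
side shk score 0.59 shift px (1, -1)
side drawer score 0.89 shift px (0, 0)
side mug score 0.35 shift px (7, 11)
t=54.1 tcp [ 0.6057 -0.1095  0.2051] shift units [ 0.15 -0.34  0.17] rotz units 0.03 tilt [-0.006  0.002 -1.   ]
```

carry_out(
  rows=[
    {"xyz":[0.5,-0.4,-0.3],"rotation":[0,0,0],"gripper":0.8},
    {"xyz":[0.8,-0.5,-0.3],"rotation":[0,0,0],"gripper":0.8},
    {"xyz":[0.8,-0.5,0],"rotation":[0,0,0],"gripper":0.8},
    {"xyz":[0.8,-0.5,0],"rotation":[0,0,0],"gripper":0.8},
    {"xyz":[0.8,-0.5,0],"rotation":[0,0,0],"gripper":0.8},
    {"xyz":[0.8,-0.5,0],"rotation":[0,0,0],"gripper":0.8},
    {"xyz":[0.8,-0.5,0],"rotation":[0,0,0],"gripper":0.8},
    {"xyz":[0.5,-0.4,0],"rotation":[0,0,0],"gripper":0.8},
    {"xyz":[0,0,0],"rotation":[0,0,0],"gripper":0.8},
    {"xyz":[0,0,0],"rotation":[0,0,0],"gripper":0.8},
  ],
)

```text
time_s: 50.63
tcp_pos: [0.6154, 0.0998, 0.2233]
orientation: [-0.002, 0.89, 0.457, -0.002]
ft_force: [-0.0, -0.6, -0.4]
grip_width: 0.8
grasp_force: 0.0
```

Run:
```python
from h import *
S0=load('scene0');D0=load('side0');S=snap('scene','s10');D=snap('side','d10')
for n,a,b,boxes in [('scene',S0,S,{'mill':(398,240,436,325),'shk':(375,212,402,255),'drawer':(415,185,570,310),'mug':(262,108,316,164)}),('side',D0,D,{'mill':(405,218,446,300),'shk':(352,212,380,258),'drawer':(375,165,515,285)})]:
    for k,(x0,y0,x1,y1) in boxes.items():
        t=a['image'][y0:y1,x0:x1];w=b['image'][y0-12:y1+12,x0-12:x1+12]
        _,m,_,l=cv2.minMaxLoc(cv2.matchTemplate(w,t,cv2.TM_CCOEFF_NORMED));print(n,k,'score %.2f'%m,'shift px',(l[0]-12,l[1]-12))
go([.6,.1,.2],54);print(read_state()['ft_force'])
```

```text
scene mill score 0.98 shift px (0, 0)
scene shk score 0.99 shift px (1, -1)
scene drawer score 0.92 shift px (0, 0)
scene mug score 0.81 shift px (0, 0)
side mill score 0.94 shift px (0, 0)
side shk score 0.95 shift px (0, 0)
side drawer score 0.96 shift px (0, 0)
t=54.0 tcp [0.6159 0.0958 0.2242] shift units [-0.2  -0.51  0.81] rotz units 0.0 tilt [-0.004 -0.    -1.   ]
[-0.31974572 -0.0763684   0.37594707]
```

All items match the start pictures within 1 px. Handing in.

```bash
python3 -c "
from station import *
print(job_done())"
```

```text
the job is handed in; nothing more can be done
None
```

I handed the job in at about 51 s of the 147 s allowed: the garlic is in the middle of the plate, the tomato was left in the drawer, the drawer is shut, and the mill and shaker stand upright within 1 px of their starting places in both camera views.

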